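Weigh a turned spindle on the beam balance

ROBOT

A 6-joint arm with a two-finger parallel gripper is mounted at the origin on the work surface. World frame = base frame: x ahead of the robot, y to its left, z up, the work surface at z = 0. Lengths are in m, angles in degrees, forces in N, time in s.
With the tool pointing down it reaches from about 0.3 to 0.85 m from the base axis. Payload 4.2 kg.
Tool frame: the origin (TCP) lies midway between the tips of the shut fingers; the grasp point (between the pads) lies 19 mm behind it; z points along the fingers, y is the direction in which the jaws open and shut (so a half turn about z gives the same grasp; the last joint's range is limited). The gripper opens to 91 mm and grips with 3 to 60 N. Pads are 32 mm wide; open, the fingers measure 118 mm over their backs; the gripper's body (76 mm by 178 mm) begins 60 mm behind the grasp point.
Start: joints at [-70.13, 18.312, 89.639, -0, 72.044, -1.146], TCP at [0.206, -0.537, 0.183] pointing down, gripper open.
Joint ranges: [-177.97, 177.97], [-48.28, 115.42], [12.27, 149.76], [-77.06, 257.06], [2.81, 150.46], [-146.56, 146.56]. Speed limits (degrees/s): [147.25, 147.25, 180, 180, 180, 180].

INTERFACE

Orientations are given as a 3x3 rotation matrix whose columns are the frame's x, y, z axes.
In Python, from workcell import arm gives the robot as it stands.
- The arm moves only by the tool apply_moves, never from a script. Its argument "plan" is a list of rows, each a list of 3 entries, a list of its own where there are three numbers: the shift along the tool's x, y, z normalised to -1 to 1, where 1 is 30 mm, then the turn, a rotation vector about the tool's x, y, z normalised to -1 to 1, where 1 is 90 degrees, then the gripper command: -1 is shut, 1 is fully open, values between are in proportion. In form: [[[tx, ty, tz], [ax, ay, az], fingers], ...]. A call has 1 to 5 rows; each row shifts and turns the pose as measured when the row begins, along the tool's axes as they then stand; what a row does not reach is not made up. A row lasts 1/8 s, in which the tool goes at most 62.5 mm and 10.7 degrees, less where a joint would pass 70% of its speed; a pose out of reach is approached as far as the arm can. A call with a number of a shift or a turn outside -1 to 1 is refused whole. A call with a gripper value outside its range is refused whole. The fingers move at their own pace and stop on an object; "squeeze" is the grip in N (left out, the last holds). Time passes only in rows, so rows that do not move let the fingers close. It gives the time, the measured TCP pose, the force and the opening at its end, in the units of the state.
- arm.state(): the state, without advancing time (a new reading comes with each control period).
- arm.read_camera(name): name is "side" or "top"; returns a dict with "color" (420x560x3 uint8, blue, green, red), "fx", "fy", "cx", "cy" (pixels), "origin" and "attitude" of the camera in the world. Camera axes: x right, y up, looking along -z (the intrinsics and any distortion apply to the point x, -y, -z); pixel columns grow to the right and rows downward; lengths in m; the calibration is good to about 2 mm. A picture is of the moment at which its call begins. There is no depth.
- arm.close_job(): hands the job in, once; it reports no verdict.
The state is a dict: "clock": time; "joint_pos": joint angles; "joint_velocities": joint speeds; "effort": joint torques, N m; "tcp_pos": TCP position; "eef_rot": TCP orientation; "force": force on the tool from outside, world axes, zero at the start; "ft_torque": the same for the moment, N m; "finger_gap": finger opening in m.
Only numpy, scipy, OpenCV 4.12 (cv2) and the standard library are available. Lean on these libraries where they do the work, as an engineer would, in place of code of your own. Each camera call takes 0.05 s, during which the arm holds its last target.

TASK

Weigh the turned spindle on the bench's beam balance: lift it out of its rack by the round middle, lay it down on the bench clear of the rack and let go, then take it again by a square end and seat its round middle fully and centrally in the V-block while the beam is still arrested, and let go. Swing the arrest lever fully over so that the loaded beam sinks, leave beam and spindle untouched until they have come to rest, then swing the lever fully back home so that the beam is arrested level again with the spindle still seated. Leave the blank, the glue bottle and the hammer alone.

Things in the scene. Friction and masses are not known exactly. Their poses are not given: they have to be found in the camera images.
- spindle_mid (a point): Centre of the turned spindle: dark hardwood, loose, 200 mm long, about 0.19 kg; long axis x. The middle 88 mm is round, 36 mm diameter; each end is square, 40 x 40 mm, 57 mm long, both alike. It starts lying level in the rack, its centre 38 mm above the bench; lying on the bench, 20 mm.
- rack: Light wooden rack, fixed, 208 x 72 mm, 58 mm tall. Origin: centre of its underside; x axis along the stored spindle. Two slotted blocks, each 57 mm long, hold the spindle's square ends sunk flush with their tops; only its round middle is open to fingers, in a 94 mm gap between the blocks over a board 8 mm thick.
- balance: Fixed base of the beam balance, plywood 120 x 330 x 12 mm. Origin on the bench straight below the beam's pivot, which is 75 mm up. x axis: parallel to pivot and V groove; y axis: along the beam, arrest lever at y = -135 mm, V-block at y = +90 mm. All but the lever is lower than 125 mm.
- vee_seat (a point): Place of the spindle's centre when seated: 107.5 mm above the bench (beam level), 25.5 mm above the groove's bottom; x along the groove. V-block: light wood on the beam, 70 mm long, faces at 45 degrees, 36 mm deep, mouth 72 mm, 89 mm over its backs. Fingers astride the round middle do not fit in it; the square ends overhang both sides, 9 mm clear, over open bench.
- beam (a joint): Angle of the hinged beam, rad: 0 level (arrested), up to 0.2 with the V-block end down. Empty, it stays at 0. Free with the spindle aboard, the V-block end sinks by 0.08 to 0.16 depending on the weight and settles within about 1 s.
- lever (a joint): Arrest lever, rad: 0 home (its nose holds the beam's tail down, beam level), 0.9 fully over (beam free). Axis parallel to balance x, at y = -135 mm, 88.5 mm above the bench. At 0 it leans 0.5 rad from upright towards the V-block; growing angle swings it away from the V-block, to 0.4 rad past upright. Stays where left; 1 to 4 N at the grip moves it.
- lever_grip (a point): Centre of the lever's black cylindrical grip, 22 mm diameter, 34 mm long along the lever, 102 mm from the lever's axis; 178 mm above the bench at home, 182 mm fully over. It stands free above all around it: push it from either side along balance y, or pinch it from above.
- blank: Bystander: unturned square blank of the same dark wood, 200 x 40 x 40 mm, square all along, lying loose on the bench. Origin at the centre of its underside, long axis x.
- glue: Bystander: white glue bottle, 60 mm diameter, 150 mm tall, loose. Origin at the centre of its underside.
- hammer: Bystander: hammer lying loose on the bench, along its x axis.
There are look-alikes about, which are no part of the job. Leave any pink look-alike of the part that bears spindle_mid alone.

How it is judged (in metres and radians):
On the way, in this order (a step that is already met when the one before it is completed fails the run):
1. the spindle lies on the bench, clear of the rack, let go and at rest (height (world z) of spindle_mid below 0.026 m and horizontal distance between spindle_mid and rack above 0.06 m and contact force between the fingers and spindle below 0.05 N and linear speed of spindle below 0.02 m/s), for 0.2 s.
2. the spindle is seated in the V-block of the arrested beam, let go and at rest (x of spindle_mid in the frame of vee_seat between -0.01 and 0.01 m and y of spindle_mid in the frame of vee_seat between -0.003 and 0.003 m and z of spindle_mid in the frame of vee_seat between -0.004 and 0.004 m and angle between the x axis of spindle_mid and the x axis of vee_seat, either way round below 0.06 rad and value of joint lever below 0.1 rad and value of joint beam below 0.03 rad and contact force between the fingers and spindle below 0.05 N and linear speed of spindle below 0.02 m/s), for 0.2 s.
3. the lever is over, the loaded beam has sunk and come to rest, spindle seated, neither of them touched by the robot (x of spindle_mid in the frame of vee_seat between -0.01 and 0.01 m and y of spindle_mid in the frame of vee_seat between -0.003 and 0.003 m and z of spindle_mid in the frame of vee_seat between -0.004 and 0.004 m and angle between the x axis of spindle_mid and the x axis of vee_seat, either way round below 0.06 rad and contact force between each of the fingers, the arm and spindle below 0.05 N and value of joint lever above 0.7 rad and value of joint beam above 0.05 rad and velocity of joint beam between -0.05 and 0.05 rad/s and contact force between each of the fingers, the arm and beam below 0.05 N), for 0.3 s.
At the end, for the whole second after the job is handed in: The lever is back home (within 0.10 rad of 0) and the beam level (below 0.03 rad); the spindle is at rest in the V-block, its centre within 10 mm of the seat along the groove, 3 mm across it and 4 mm in height, and parallel to the groove within 0.06 rad (x of spindle_mid in the frame of vee_seat between -0.01 and 0.01 m and y of spindle_mid in the frame of vee_seat between -0.003 and 0.003 m and z of spindle_mid in the frame of vee_seat between -0.004 and 0.004 m and angle between the x axis of spindle_mid and the x axis of vee_seat, either way round below 0.06 rad and value of joint lever below 0.1 rad and value of joint beam below 0.03 rad and linear speed of spindle below 0.02 m/s); the robot touches nothing.
It fails at once if a bystander (blank, glue bottle or hammer) is shifted by more than 20 mm (distance of any of blank, glue, hammer from where it was at the start of the episode above 0.02 m).
It also fails if it takes over 72 s, if anything falls off the work surface, if the arm or the gripper's body presses on something with over 40 N, if the wrist force passes 120 N, or if a joint passes its speed limit or range.

## Working session

There is one attempt and no reset: what is moved stays moved. The work goes in short steps, Python scripts to look and compute and a tool call to move; the robot and the scene stay as the last step left them, time stands still between calls to the robot, and variables do not carry over. Pictures are saved under pics/ and viewed, and the job is handed in when it is done.

Besides the shell and the picture viewer there is one more tool, called after ">>>" as a command line: name --argument value ..., lists and objects as JSON in quotes. apply_moves: Moves the arm, as the interface text tells. Scaled input: -1 to 1 covers 30 mm each way for a shift and 90 degrees each way for a turn. Its arguments: {"type":"object","properties":{"plan":{"type":"array","items":{"type":"array"}},"squeeze":{"type":"number"}},"required":["plan"]}

```bash
ls -la; mkdir -p pics
python3 - <<'E'
from workcell import arm
import cv2
s=arm.state();print(s)
for n in("side","top"):
    c=arm.read_camera(n);cv2.imwrite(f"pics/{n}0.png",c["color"])
    print(n,{k:v for k,v in c.items() if k!="color"})
E
```

```text
total 12
drwxr-xr-x  3 agent agent 4096 Dec  7 03:46 .
drwxr-xr-x 23 root  root  4096 Dec  7 03:46 ..
drwxr-xr-x  2 agent agent 4096 Dec  7 03:46 pics
{'clock': 0.0, 'joint_pos': array([-7.01306542e+01,  1.83517158e+01,  8.97069918e+01, -1.21398285e-03,
        7.20437472e+01, -1.14552022e+00]), 'joint_velocities': array([-0.05650991,  0.06758075, -0.12287023, -0.06168133,  0.048437  ,
        0.0790754 ]), 'effort': array([ 1.94554057e-03, -4.12463844e+01, -2.31974280e+01,  7.29132886e-02,
        4.56287793e-02, -1.67424628e-04]), 'tcp_pos': array([ 0.20600597, -0.53622383,  0.18231562]), 'eef_rot': array([[ 9.33485069e-01,  3.58615719e-01, -6.26713617e-04],
       [ 3.58616266e-01, -9.33483566e-01,  1.67487178e-03],
       [ 1.56084840e-05, -1.78821749e-03, -9.99998401e-01]]), 'force': array([-0.63426182, -0.40232817,  0.77864963]), 'ft_torque': array([0.00088461, 0.03470303, 0.00115369]), 'finger_gap': 0.09098082403064327}
side {'fx': 432.6295946343709, 'fy': 432.6295946343709, 'cx': 282.8103057984586, 'cy': 214.82538267697353, 'origin': array([0.48097637, 0.95383213, 0.84147219]), 'attitude': array([[-0.99827188,  0.05113718, -0.02895253],
       [-0.05393023, -0.60154775,  0.79701432],
       [ 0.02334073,  0.7971984 ,  0.60326605]])}
top {'fx': 450.6381847713285, 'fy': 450.6381847713285, 'cx': 285.5256558893518, 'cy': 207.26612081354997, 'origin': array([0.41416065, 0.00187304, 1.5266044 ]), 'attitude': array([[-0.01272545,  0.99643562, -0.08339141],
       [-0.99984606, -0.01368769, -0.01097729],
       [-0.01207959,  0.08323888,  0.99645641]])}
```

View pics/side0.png

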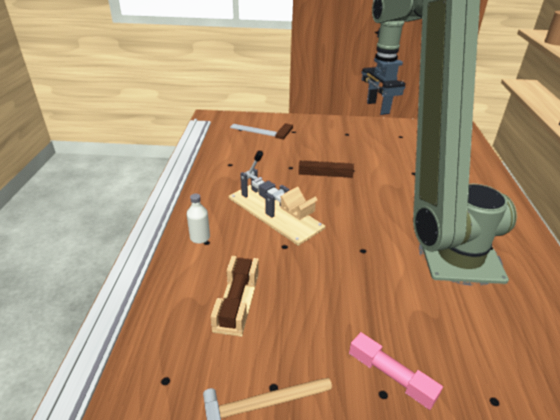

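View pics/top0.png

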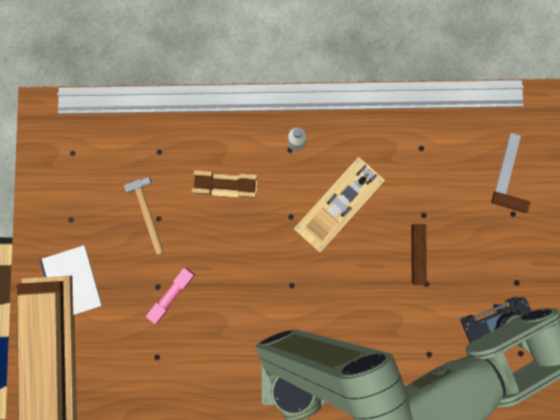

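The side view shows the rack with the dark spindle at about (236,295), the balance at (275,205), its lever grip at (258,156), the blank at (326,169), the glue at (198,218), the hammer at (270,398), and a pink look-alike at (395,368). In the top view the rack is at (225,184), the balance at (340,205), the blank at (419,254) and the glue at (297,137). I'll zoom in next.

```bash
cat > h.py <<'E'
import numpy as np, cv2
from workcell import arm
def cast(c,uv,z):
    u,v=uv; d=c["attitude"]@np.array([(u-c["cx"])/c["fx"],-(v-c["cy"])/c["fy"],-1.])
    o=c["origin"]; return o+d*(z-o[2])/d[2]
def proj(c,p):
    q=c["attitude"].T@(np.asarray(p)-c["origin"]); return np.array([c["cx"]+c["fx"]*q[0]/-q[2], c["cy"]-c["fy"]*q[1]/-q[2]])
def tri(c1,p1,c2,p2):
    A=[];b=[]
    M=np.zeros((3,3));r=np.zeros(3)
    for c,(u,v) in((c1,p1),(c2,p2)):
        d=c["attitude"]@np.array([(u-c["cx"])/c["fx"],-(v-c["cy"])/c["fy"],-1.]);d/=np.linalg.norm(d)
        P=np.eye(3)-np.outer(d,d);M+=P;r+=P@c["origin"]
    return np.linalg.solve(M,r)
def crop(im,x0,y0,x1,y1,k,name):
    cv2.imwrite(name,cv2.resize(im[y0:y1,x0:x1],None,fx=k,fy=k,interpolation=cv2.INTER_CUBIC))
E
python3 - <<'E'
from h import *
t=cv2.imread("pics/top0.png");s=cv2.imread("pics/side0.png")
crop(t,180,110,400,260,3.6,"pics/t0c.png")
crop(s,180,140,340,260,5,"pics/s0c.png")
crop(s,190,240,290,350,5,"pics/s0r.png")
E
```

```text
(no output)
```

View pics/t0c.png

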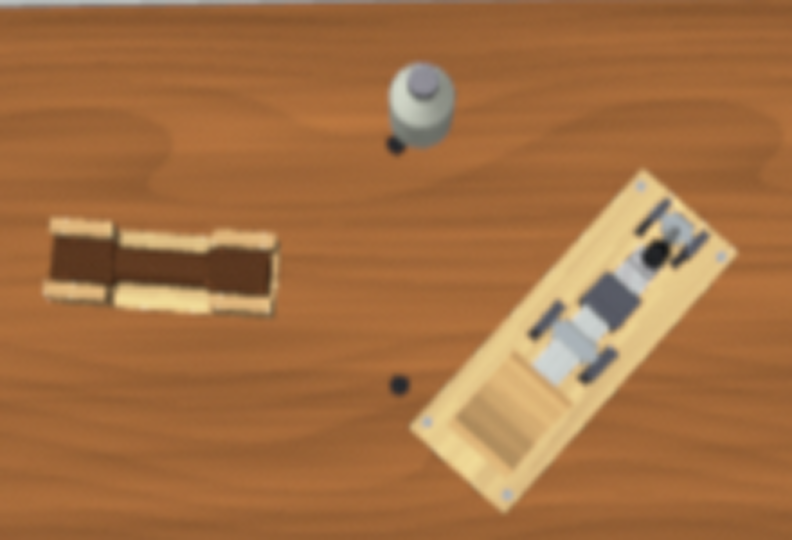

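View pics/s0c.png

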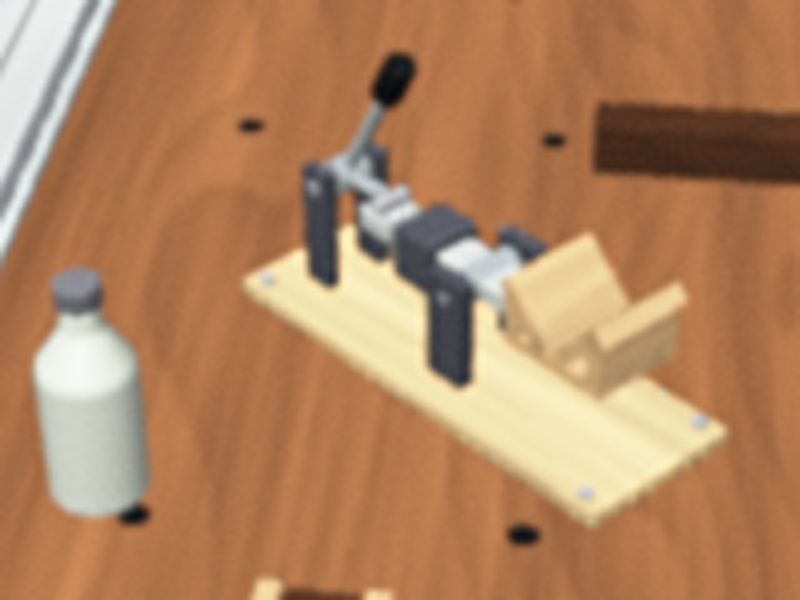

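View pics/s0r.png

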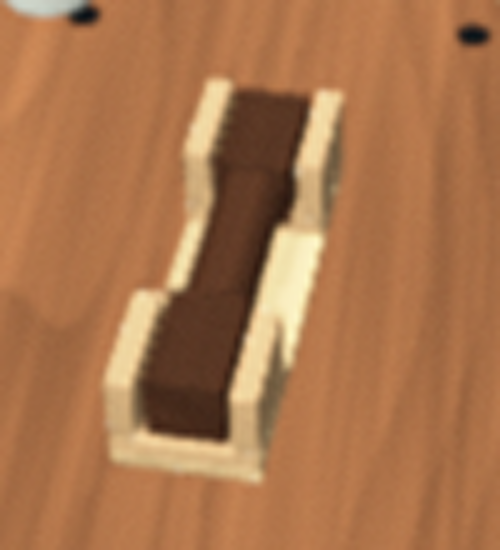

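Crops: the V-block is at the lower-left end of the balance and the lever grip is near (655,253) in the top crop. I'll compute poses from the corners.

Run:
```python
from h import *
c=arm.read_camera("top"); s=arm.read_camera("side")
im=c["color"]
T=lambda p:(p[0]/3.6+180-.36,p[1]/3.6+110-.36)
S=lambda p:(p[0]/5+180-.4,p[1]/5+140-.4)
b=[cast(c,T(p),.012) for p in [(642,170),(737,253),(504,512),(411,427)]]
bs=[cast(s,S(p),.012) for p in [(725,430),(592,518),(245,281)]]
print("base top",np.round(b,4));print("base side",np.round(bs,4))
ctr=np.mean(b,0);yax=(b[3]+b[2]-b[0]-b[1]);L=np.linalg.norm(yax)/2;yax/=np.linalg.norm(yax)
print(L,np.linalg.norm(b[0]-b[1]),ctr,np.degrees(np.arctan2(yax[1],yax[0])))
# refined: minAreaRect of base mask
hsv=cv2.cvtColor(im,cv2.COLOR_BGR2HSV)
g=lambda p:cast(c,T(p),.178)
lg=tri(c,T((655,253)),s,S((394,80)));print("grip",lg)
# dark wood
for n,(x0,y0,x1,y1) in dict(rack=(185,165,265,205)).items():
    m=np.zeros(im.shape[:2],np.uint8)
    sub=hsv[y0:y1,x0:x1];m[y0:y1,x0:x1]=((im[y0:y1,x0:x1,2]<105)).astype(np.uint8)*255
    k=cv2.findContours(m,cv2.RETR_EXTERNAL,cv2.CHAIN_APPROX_NONE)[0]
    k=max(k,key=cv2.contourArea);r=cv2.minAreaRect(k);print(n,cv2.contourArea(k),r)
    box=[cast(c,p,.058) for p in cv2.boxPoints(r)];print(np.round(box,4),np.mean(box,0))
rk=[cast(c,T(p),.058) for p in [(50,218),(277,235),(272,315),(43,297)]];print("rack",np.round(rk,4),np.mean(rk,0))
e=rk[1]+rk[2]-rk[0]-rk[3];print(np.linalg.norm(e)/2,np.degrees(np.arctan2(e[1],e[0])))
```

```text
base top [[ 0.7094 -0.2298  0.012 ]
 [ 0.6291 -0.3168  0.012 ]
 [ 0.3898 -0.0936  0.012 ]
 [ 0.4698 -0.0084  0.012 ]]
base side [[ 0.3891 -0.0979  0.012 ]
 [ 0.469  -0.0083  0.012 ]
 [ 0.708  -0.2323  0.012 ]]
0.32676582825696243 0.11837409552648208 [ 0.54952263 -0.16212895  0.012     ] 137.12194328720645
grip [ 0.60488722 -0.21280137  0.18201767]
rack 555.0 ((224.54005432128906, 183.23895263671875), (59.54916000366211, 13.034590721130371), 3.012787342071533)
[[0.6042 0.3169 0.058 ]
 [0.6474 0.3148 0.058 ]
 [0.6341 0.1186 0.058 ]
 [0.591  0.1211 0.058 ]] [0.61918741 0.21782232 0.058     ]
rack [[0.664  0.3202 0.058 ]
 [0.6453 0.112  0.058 ]
 [0.5718 0.1171 0.058 ]
 [0.5912 0.3263 0.058 ]] [0.61806424 0.21889281 0.058     ]
0.20958266667669928 -95.23493771501087
```

Run:
```python
from h import *
c=arm.read_camera("top"); s=arm.read_camera("side")
crop(c["color"],285,195,345,255,12,"pics/tv.png")
crop(c["color"],320,155,390,225,10,"pics/tl.png")
crop(s["color"],265,175,330,240,10,"pics/sv.png")
crop(s["color"],230,140,280,200,10,"pics/sl.png")
```

```text
(no output)
```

View pics/tv.png

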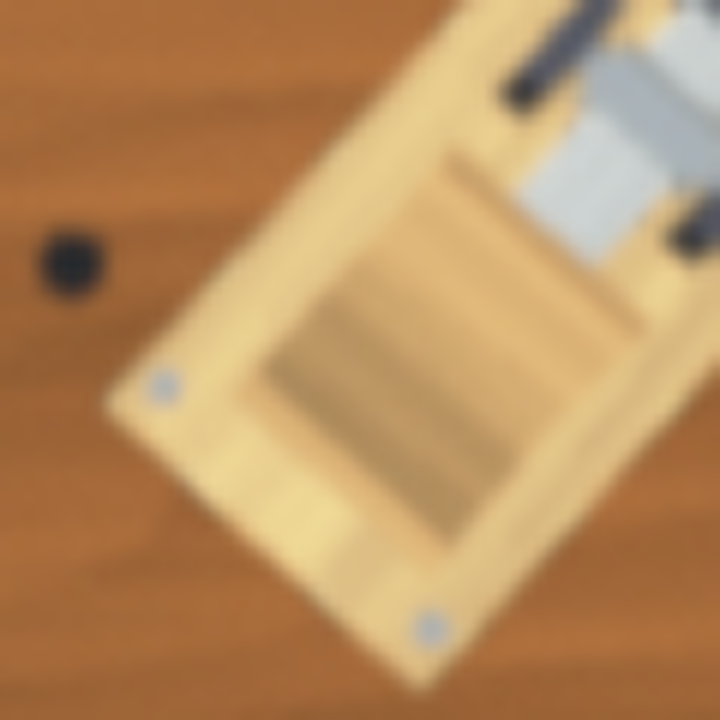

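View pics/tl.png

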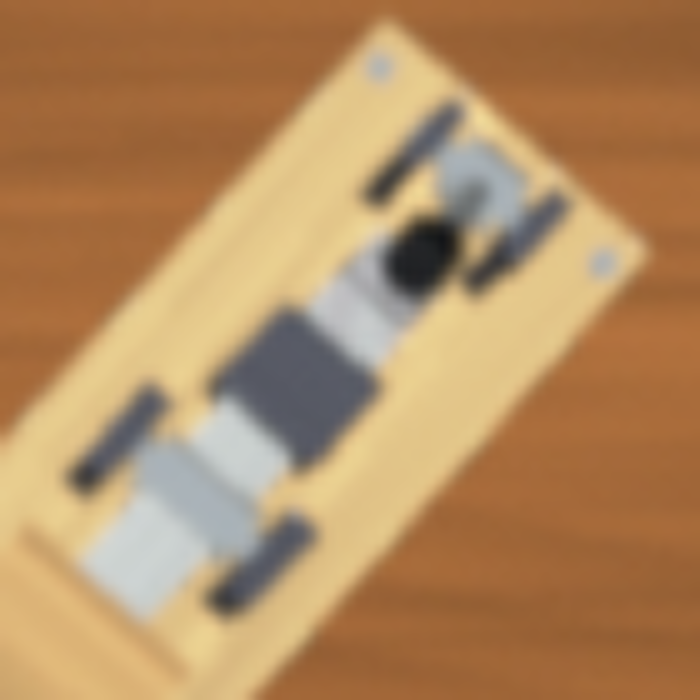

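View pics/sv.png

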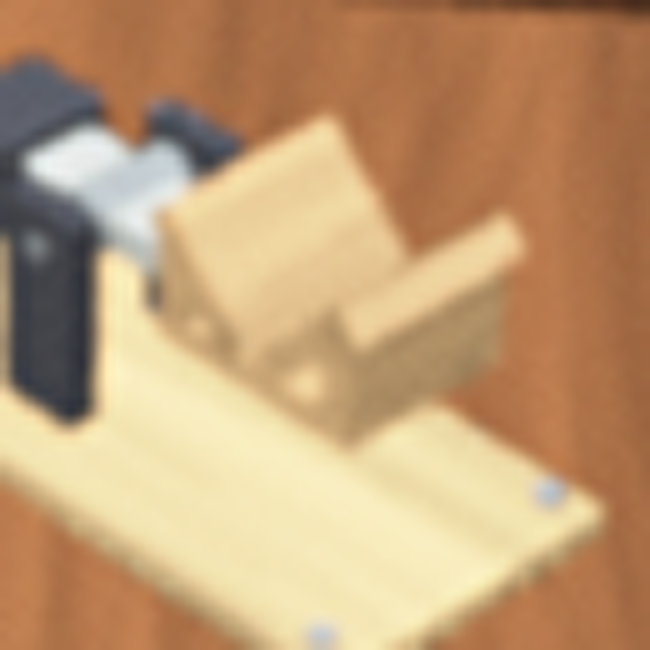

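View pics/sl.png

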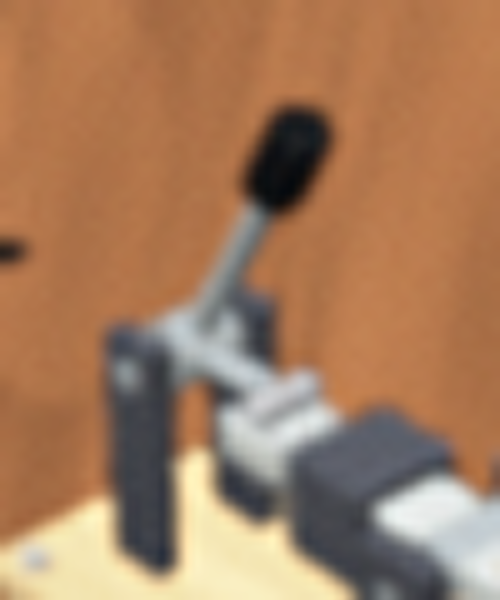

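Run:
```python
from h import *
c=arm.read_camera("top"); s=arm.read_camera("side")
TV=lambda p:(p[0]/12+285-.46,p[1]/12+195-.46)
TL=lambda p:(p[0]/10+320-.45,p[1]/10+155-.45)
SV=lambda p:(p[0]/10+265-.45,p[1]/10+175-.45)
SL=lambda p:(p[0]/10+230-.45,p[1]/10+140-.45)
ctr=np.array([.5495,-.1621,0]);a=np.radians(137.0)
y=np.array([np.cos(a),np.sin(a),0]);x=np.array([y[1],-y[0],0])
R=lambda P:np.round([(P-ctr)@x,(P-ctr)@y,P[2]],4)
print("V outer",[R(cast(c,TV(p),.118)) for p in [(450,150),(645,330),(435,560),(240,385)]])
print("V inner",[R(cast(c,TV(p),.118)) for p in [(425,175),(620,345),(450,545),(268,362)]])
print("base", [R(cast(c,TV(p),.012)) for p in [(105,402),(422,692)]],[R(cast(c,TL(p),.012)) for p in [(387,20),(650,252)]])
print("base side", [R(cast(s,SV(p),.012)) for p in [(603,512)]])
print("V side outer edge",[R(cast(s,SV(p),.118)) for p in [(165,215),(330,115),(360,348),(525,245)]])
print("lever posts",[R(cast(c,TL(p),.0885)) for p in [(415,150),(520,240)]], "hub",R(cast(c,TL((485,190)),.0885)))
print("pivot posts",[R(cast(c,TL(p),.075)) for p in [(120,435),(262,565)]])
print("pivot side", R(cast(s,SV((37,245)),.075)),"lever side",R(cast(s,SL((128,375)),.0885)))
print("grip",R(tri(c,TL((423,255)),s,SL((288,158)))),R(cast(c,TL((423,255)),.178)),R(cast(s,SL((288,158)),.178)))
print("spindle side mid",)
```

```text
V outer [array([0.0351, 0.0578, 0.118 ]), array([-0.0339,  0.0587,  0.118 ]), array([-0.0333,  0.1399,  0.118 ]), array([0.0345, 0.1402, 0.118 ])]
V inner [array([0.0355, 0.067 , 0.118 ]), array([-0.0317,  0.066 ,  0.118 ]), array([-0.0336,  0.1344,  0.118 ]), array([0.0332, 0.1308, 0.118 ])]
base [array([0.0598, 0.1638, 0.012 ]), array([-0.0597,  0.1643,  0.012 ])] [array([ 0.0595, -0.1645,  0.012 ]), array([-0.0589, -0.1646,  0.012 ])]
base side [array([-0.0624,  0.1621,  0.012 ])]
V side outer edge [array([0.0344, 0.0645, 0.118 ]), array([-0.0399,  0.0595,  0.118 ]), array([0.0391, 0.1491, 0.118 ]), array([-0.0332,  0.1461,  0.118 ])]
lever posts [array([ 0.0232, -0.1199,  0.0885]), array([-0.0211, -0.1206,  0.0885])] hub [-0.0021 -0.1252  0.0885]
pivot posts [array([0.032 , 0.0107, 0.075 ]), array([-0.0299,  0.0114,  0.075 ])]
pivot side [0.0313 0.0055 0.075 ] lever side [ 0.023  -0.1284  0.0885]
grip [ 1.000e-04 -7.550e-02  1.824e-01] [ 0.0005 -0.077   0.178 ] [-0.0055 -0.0808  0.178 ]
spindle side mid
```

Balance: the origin sits 10 mm from the base centre, x axis yaw is 47° and the seat is at about (0.477,-0.094,0.1075). Spindle is at (0.6186,0.218), axis yaw about 85.3°. First move: lift and turn.

```bash
cat > goal.py <<'E'
import sys
from h import *
# goal.py x y z yaw_of_tool_y
x,y,z,yaw=map(float,sys.argv[1:5])
s=arm.state();R=s["eef_rot"];p=s["tcp_pos"]
d=R.T@(np.array([x,y,z])-p)/.03
cur=np.degrees(np.arctan2(R[1,1],R[0,1]))
dy=(yaw-cur+90)%180-90
# full alignment rotvec in tool frame
a=np.radians(cur+dy);Y=np.array([np.cos(a),np.sin(a),0]);Z=np.array([0,0,-1.]);X=np.cross(Y,Z)
rv=cv2.Rodrigues(R.T@np.c_[X,Y,Z])[0].ravel()*2/np.pi
print("t",round(s["clock"],2),"tcp",np.round(p,4),"yaw",round(cur,2),"gap",round(s["finger_gap"],4),"F",np.round(s["force"],1),"J",np.round(s["joint_pos"],0))
print("units shift",np.round(d,3),"turn",np.round(rv,4))
E
python3 goal.py .6186 .218 .23 -4.7
```

```text
t 0.4 tcp [ 0.2062 -0.5367  0.1831] yaw -68.98 gap 0.0912 F [-0.5 -0.6 -0.4] J [-70.  18.  90.  -0.  72.  -1.]
units shift [ 21.855 -18.553  -1.561] turn [-1.000e-04 -1.000e-04 -7.143e-01]
```

>>> apply_moves --plan '[[[0,0,-0.4],[0,0,-0.118],1],[[0,0,-0.4],[0,0,-0.118],1],[[0,0,-0.4],[0,0,-0.118],1],[[0,0,-0.4],[0,0,-0.118],1],[[0,0,-0.4],[0,0,-0.118],1]]' --squeeze 40

```text
clock: 1.02
tcp_pos: [0.2059, -0.5358, 0.2434]
eef_rot: [[0.26, 0.966, -0.001], [0.966, -0.259, 0.003], [0.003, -0.002, -1.0]]
force: [0.3, -0.5, -0.6]
finger_gap: 0.0914
```

```bash
python3 goal.py .6186 .218 .23 -4.7
```

```text
t 1.02 tcp [ 0.2059 -0.5358  0.2434] yaw -15.04 gap 0.0914 F [ 0.3 -0.5 -0.6] J [-70.  17.  83.   0.  80. -55.]
units shift [27.835  6.766  0.513] turn [-0.001  -0.0019 -0.1149]
```

>>> apply_moves --plan '[[[1,0.25,0],[0,0,-0.115],1],[[1,0.445,0],[0,0,0],1],[[1,0.445,0],[0,0,0],1],[[1,0.445,0],[0,0,0],1],[[1,0.445,0],[0,0,0],1]]'

```text
clock: 1.65
tcp_pos: [0.2847, -0.3916, 0.2444]
eef_rot: [[0.079, 0.997, 0.0], [0.997, -0.079, 0.0], [0.0, 0.0, -1.0]]
force: [-0.1, 0.9, -0.6]
finger_gap: 0.0915
```

>>> apply_moves --plan '[[[1,0.445,0],[0,0,0],1],[[1,0.445,0],[0,0,0],1],[[1,0.445,0],[0,0,0],1],[[1,0.445,0],[0,0,0],1],[[1,0.445,0],[0,0,0],1]]'

```text
clock: 2.28
tcp_pos: [0.3651, -0.2422, 0.2451]
eef_rot: [[0.079, 0.997, 0.002], [0.997, -0.079, -0.001], [-0.001, 0.002, -1.0]]
force: [0.0, -0.6, 0.5]
finger_gap: 0.0916
```

>>> apply_moves --plan '[[[1,0.445,0],[0,0,0],1],[[1,0.445,0],[0,0,0],1],[[1,0.445,0],[0,0,0],1],[[1,0.445,0],[0,0,0],1],[[1,0.445,0],[0,0,0],1]]'

```text
clock: 2.9
tcp_pos: [0.4457, -0.0929, 0.246]
eef_rot: [[0.079, 0.997, 0.005], [0.997, -0.079, -0.002], [-0.001, 0.005, -1.0]]
force: [1.1, -0.3, -0.1]
finger_gap: 0.0916
```

>>> apply_moves --plan '[[[1,0.445,0],[0,0,0],1],[[1,0.445,0],[0,0,0],1],[[1,0.445,0],[0,0,0],1],[[1,0.445,0],[0,0,0],1],[[1,0.445,0],[0,0,0],1]]'

```text
clock: 3.52
tcp_pos: [0.5262, 0.0566, 0.2466]
eef_rot: [[0.079, 0.997, 0.006], [0.997, -0.079, -0.002], [-0.002, 0.006, -1.0]]
force: [0.8, -0.4, 0.6]
finger_gap: 0.0914
```

```bash
python3 goal.py .6186 .218 .23 -4.7
```

```text
t 3.52 tcp [0.5262 0.0566 0.2466] yaw -4.52 gap 0.0914 F [ 0.8 -0.4  0.6] J [ 5. 12. 89. -0. 78. 10.]
units shift [5.608 2.643 0.56 ] turn [0.004  0.0012 0.002 ]
```

>>> apply_moves --plan '[[[1,0.5,0.5],[0,0,0],1],[[1,0.5,0.5],[0,0,0],1],[[1,0.5,0.5],[0,0,0],1],[[1,0.5,0.5],[0,0,0],1],[[1,0.4,0.6],[0.004,0.001,0.002],1]]'

```text
clock: 4.15
tcp_pos: [0.6141, 0.2057, 0.1687]
eef_rot: [[0.081, 0.997, 0.005], [0.997, -0.081, 0.0], [0.0, 0.005, -1.0]]
force: [0.5, -0.5, 0.1]
finger_gap: 0.0911
```

```bash
python3 goal.py .6186 .218 .10 -4.7
python3 - <<'E'
from h import *
c=arm.read_camera("top"); s=arm.read_camera("side")
crop(c["color"],170,140,290,230,5,"pics/t1.png");crop(s["color"],180,170,320,350,3.3,"pics/s1.png")
E
```

```text
t 4.15 tcp [0.6141 0.2057 0.1687] yaw -4.66 gap 0.0911 F [ 0.5 -0.5  0.1] J [18. 25. 81. -0. 74. 22.]
units shift [0.42  0.105 2.29 ] turn [ 0.0031 -0.0003  0.0005]
```

View pics/s1.png

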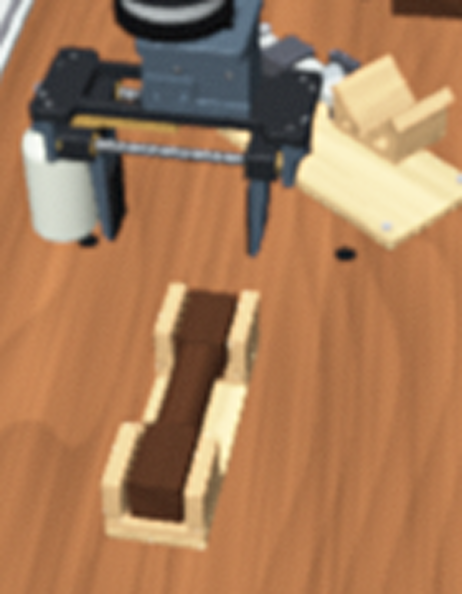

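View pics/t1.png

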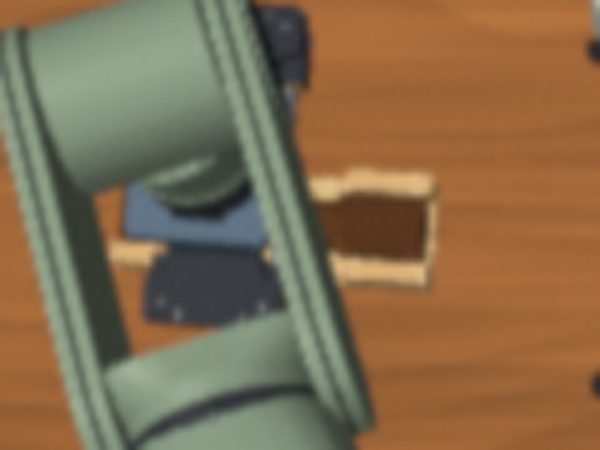

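The gripper is above the rack with the jaws astride the gap. I'll descend to TCP z 0.02.

>>> apply_moves --plan '[[[0.42,0.1,1],[0.003,0,0],1],[[0,0,1],[0,0,0],1],[[0,0,1],[0,0,0],1],[[0,0,1],[0,0,0],1],[[0,0,0.7],[0,0,0],1]]'

```text
clock: 4.88
tcp_pos: [0.6189, 0.2181, 0.0251]
eef_rot: [[0.079, 0.997, 0.002], [0.997, -0.079, 0.0], [0.001, 0.002, -1.0]]
force: [-0.5, 0.4, -0.1]
finger_gap: 0.0913
```

```bash
python3 goal.py .6186 .218 .02 -4.7
python3 - <<'E'
from h import *
s=arm.read_camera("side")
crop(s["color"],180,170,320,350,3.3,"pics/s2.png")
SR=lambda p:(p[0]/5+190-.4,p[1]/5+240-.4)
P=[cast(s,SR(p),.058) for p in [(230,90),(310,97),(230,388),(145,380)]];print(np.round(P,4),np.mean(P,0))
E
```

```text
t 4.88 tcp [0.6189 0.2181 0.0251] yaw -4.51 gap 0.0913 F [-0.5  0.4 -0.1] J [18. 33. 90. -0. 57. 23.]
units shift [-0.004 -0.009  0.171] turn [ 0.0013 -0.0004  0.0021]
[[0.633  0.1166 0.058 ]
 [0.5903 0.1186 0.058 ]
 [0.605  0.314  0.058 ]
 [0.6443 0.3123 0.058 ]] [0.61814871 0.21535925 0.058     ]
```

View pics/s2.png

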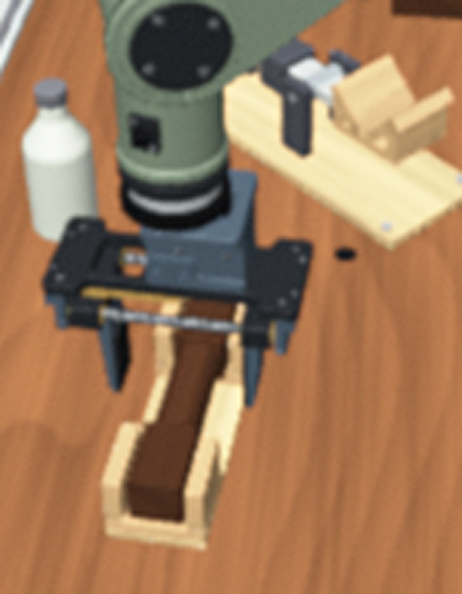

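Both views agree: spindle at (0.618,0.217), axis yaw about 86°. I'll trim the yaw and close.

>>> apply_moves --plan '[[[-0.03,0,0.17],[0.001,0,-0.006],1],[[0,0,0],[0,0,0],-1],[[0,0,0],[0,0,0],-1],[[0,0,0],[0,0,0],-1],[[0,0,0],[0,0,0],-1]]'

```text
clock: 5.55
tcp_pos: [0.6191, 0.2163, 0.0209]
eef_rot: [[0.069, 0.998, 0.001], [0.998, -0.069, 0.0], [0.001, 0.001, -1.0]]
force: [-0.9, -0.5, 0.1]
finger_gap: 0.0541
```

>>> apply_moves --plan '[[[0,0,0],[0,0,0],-1],[[0,0,-0.2],[0,0,0],-1],[[0,0,-0.3],[0,0,0],-1],[[0,0,-0.3],[0,0,0],-1]]'

```text
clock: 6.05
tcp_pos: [0.6189, 0.2163, 0.0463]
eef_rot: [[0.069, 0.998, 0.001], [0.998, -0.069, 0.0], [0.0, 0.001, -1.0]]
force: [-0.1, 0.6, 0.2]
finger_gap: 0.0141
```

```bash
python3 goal.py .42 .13 .15 -43
```

```text
t 6.05 tcp [0.6189 0.2163 0.0463] yaw -3.95 gap 0.0141 F [-0.1  0.6  0.2] J [18. 31. 89.  0. 60. 22.]
units shift [-3.326 -6.412 -3.462] turn [ 4.000e-04 -4.000e-04  4.339e-01]
```

I lifted before the fingers had fully closed, because the closing is slower than I assumed. I'll look before doing anything else.

```bash
python3 - <<'E'
from h import *
s=arm.read_camera("side");c=arm.read_camera("top")
crop(s["color"],180,210,280,350,4,"pics/s3.png")
crop(c["color"],170,140,290,230,5,"pics/t3.png");
E
python3 goal.py .6186 .217 .02 -4
```

```text
t 6.15 tcp [0.6198 0.2166 0.0472] yaw -3.95 gap 0.006 F [-0.6  0.8  0.5] J [18. 31. 89.  0. 60. 22.]
units shift [ 0.009 -0.043  0.907] turn [ 0.0021 -0.0009  0.0005]
```

View pics/s3.png

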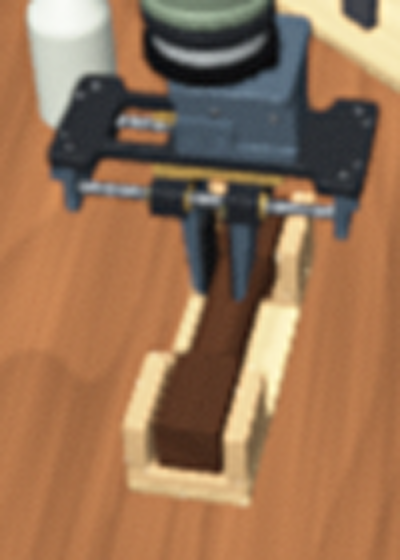

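View pics/t3.png

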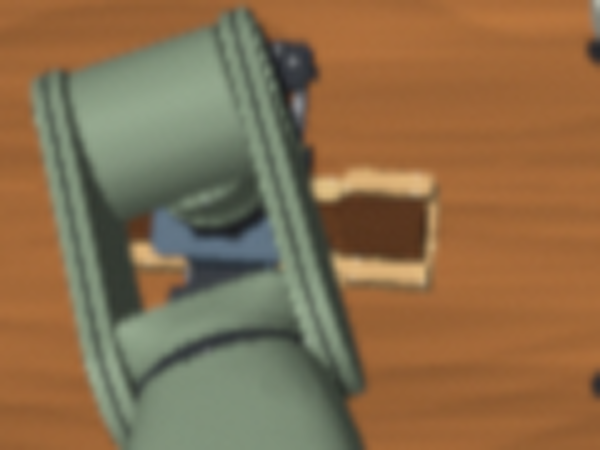

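Run:
```python
from h import *
s=arm.read_camera("side");st=arm.state()
print(st["finger_gap"],st["tcp_pos"],st["force"])
p=st["tcp_pos"]
for q in (p,[.619,.217,.056],[.619,.217,.038],p+st["eef_rot"][:,1]*.02): print((proj(s,q)-[180,210])*4)
im=s["color"].copy(); cv2.circle(im,tuple(int(round(v)) for v in proj(s,p)),1,(0,255,0),-1)
crop(im,200,240,270,320,8,"pics/s4.png")
```

```text
0.0022639413748898997 [0.61929096 0.21646093 0.04648113] [ 0.34872349 -0.29434052 -0.83755399]
[222.46301164 315.11972786]
[222.15325061 305.05814344]
[223.38583038 325.25316608]
[190.7497201  311.62728906]
```

View pics/s4.png

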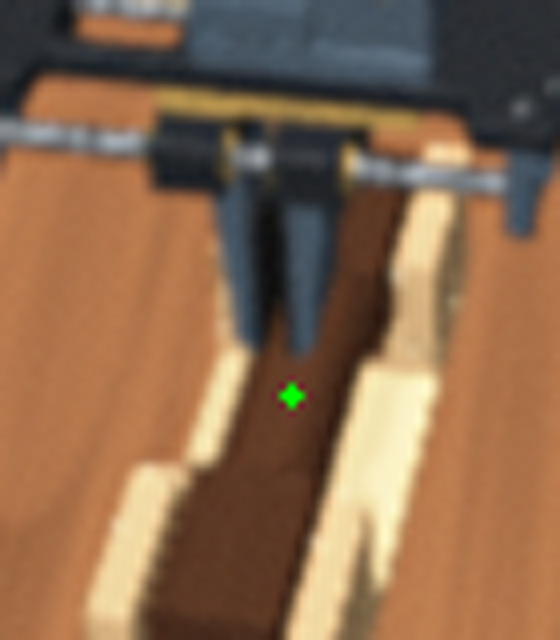

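Run:
```python
from h import *
s=arm.read_camera("side")
Y=np.array([.997,-.079,0])
for p,obs in (([.6189,.2181,.0251],[(118,390),(250,403)]),([.6141,.2057,.1687],[(108,240),(253,253)])):
    p=np.array(p)
    for k,o in zip((1,-1),obs):
        print("obs",o,[np.round((proj(s,p+Y*k*.05+[0,0,h])-[180,170])*3.3) for h in(0,.02)])
st=arm.state();print(st["finger_gap"])
crop(s["color"],330,0,460,130,5,"pics/x.png")
i=cv2.imread("pics/side0.png");crop(i,350,50,430,125,8,"pics/s0g.png")
p=np.array([.206,-.5362,.1823]);Y0=np.array([.3586,-.9335,0])
print([(proj(s,p+Y0*k+[0,0,h])-[350,50])*8 for k in(.05,-.05) for h in(0,.02)])
```

```text
obs (118, 390) [array([121., 406.]), array([119., 387.])]
obs (250, 403) [array([250., 421.]), array([250., 403.])]
obs (108, 240) [array([116., 253.]), array([114., 232.])]
obs (253, 253) [array([256., 268.]), array([255., 247.])]
0.0006960987504869283
[array([157.03268444, 491.87800713]), array([163.2685508 , 451.22900072]), array([260.22544699, 581.72995799]), array([267.58438989, 539.78310134])]
```

View pics/s0g.png

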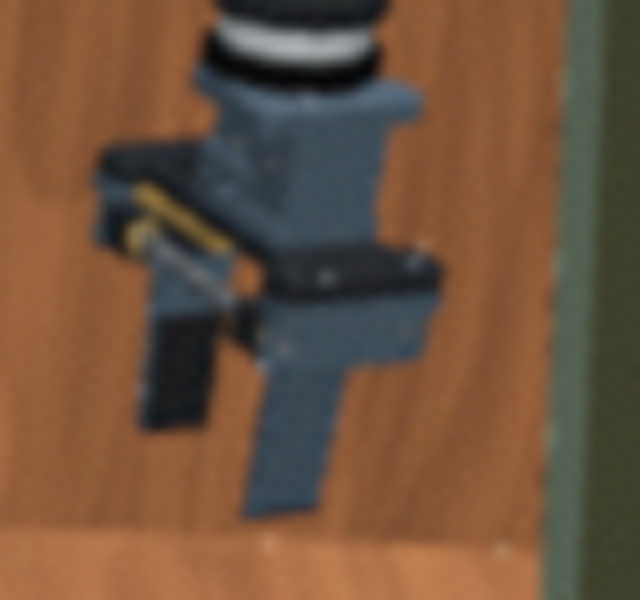

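The fingers are shut with nothing between them. Their tips sit 10–20 mm higher than the reported TCP implies. I'll measure that offset by gently touching the shut tips on the spindle top, which is at 0.056.

>>> apply_moves --plan '[[[0,0,0.1],[0,0,0],-1],[[0,0,0.1],[0,0,0],-1]]'

```text
clock: 6.5
tcp_pos: [0.6185, 0.2162, 0.0391]
eef_rot: [[0.069, 0.998, 0.0], [0.998, -0.069, 0.0], [0.0, 0.0, -1.0]]
force: [-1.0, 0.0, 0.4]
finger_gap: 0.0007
```

>>> apply_moves --plan '[[[0,0,0.08],[0,0,0],-1]]'

```text
clock: 6.62
tcp_pos: [0.6182, 0.2161, 0.0361]
eef_rot: [[0.069, 0.998, -0.001], [0.998, -0.069, -0.0], [-0.0, -0.001, -1.0]]
force: [-0.7, -0.1, 0.2]
finger_gap: 0.0004
```

>>> apply_moves --plan '[[[0,0,0.08],[0,0,0],-1]]'

```text
clock: 6.75
tcp_pos: [0.6181, 0.216, 0.0332]
eef_rot: [[0.069, 0.998, -0.001], [0.998, -0.069, -0.0], [-0.0, -0.001, -1.0]]
force: [0.2, 0.0, -0.4]
finger_gap: 0.0004
```

Run:
```python
from h import *
s=arm.read_camera("side");p=arm.state()["tcp_pos"]
im=s["color"].copy(); cv2.circle(im,tuple(int(round(v)) for v in proj(s,p)),1,(0,255,0),-1)
crop(im,200,240,270,320,8,"pics/s5.png")
```

```text
(no output)
```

View pics/s5.png

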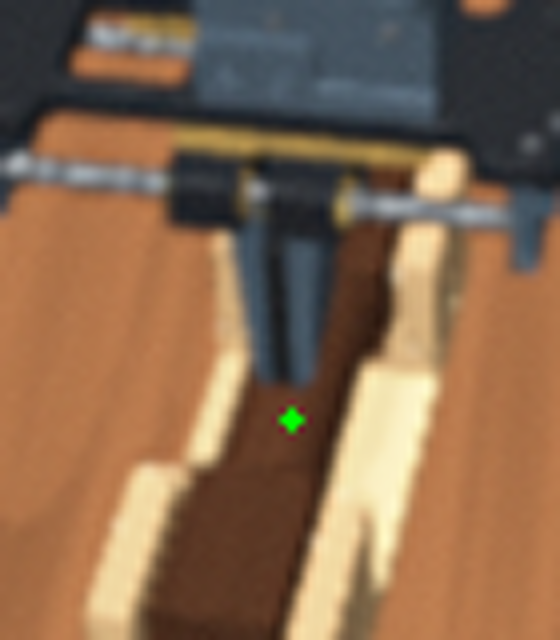

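>>> apply_moves --plan '[[[0,0,0.07],[0,0,0],-1]]'

```text
clock: 6.92
tcp_pos: [0.6179, 0.216, 0.0306]
eef_rot: [[0.069, 0.998, -0.002], [0.998, -0.069, -0.001], [-0.001, -0.002, -1.0]]
force: [-0.2, 0.5, -0.3]
finger_gap: 0.0006
```

>>> apply_moves --plan '[[[0,0,0.06],[0,0,0],-1]]'

```text
clock: 7.05
tcp_pos: [0.6179, 0.216, 0.0287]
eef_rot: [[0.069, 0.998, -0.002], [0.998, -0.069, -0.001], [-0.001, -0.002, -1.0]]
force: [-0.3, -0.2, -0.5]
finger_gap: 0.0004
```

>>> apply_moves --plan '[[[0,0,0.06],[0,0,0],-1]]'

```text
clock: 7.18
tcp_pos: [0.6179, 0.216, 0.0268]
eef_rot: [[0.069, 0.998, -0.002], [0.998, -0.069, -0.001], [-0.001, -0.002, -1.0]]
force: [-0.2, 0.6, -0.3]
finger_gap: 0.0005
```

>>> apply_moves --plan '[[[0,0,0.05],[0,0,0],-1]]'

```text
clock: 7.3
tcp_pos: [0.6179, 0.2159, 0.0254]
eef_rot: [[0.069, 0.998, -0.002], [0.998, -0.069, -0.001], [-0.001, -0.002, -1.0]]
force: [-2.1, -1.6, 8.8]
finger_gap: 0.0007
```

>>> apply_moves --plan '[[[0,0,0.05],[0,0,0],-1]]'

```text
clock: 7.42
tcp_pos: [0.618, 0.216, 0.0254]
eef_rot: [[0.069, 0.998, -0.001], [0.998, -0.069, -0.0], [-0.001, -0.001, -1.0]]
force: [-2.8, -1.0, 12.1]
finger_gap: 0.0007
```

>>> apply_moves --plan '[[[0,0,0.05],[0,0,0],-1]]'

```text
clock: 7.55
tcp_pos: [0.6179, 0.216, 0.0254]
eef_rot: [[0.069, 0.998, -0.001], [0.998, -0.069, -0.0], [-0.0, -0.001, -1.0]]
force: [-1.5, -1.4, 7.8]
finger_gap: 0.0004
```

Run:
```python
from h import *
s=arm.read_camera("side");p=arm.state()["tcp_pos"]
im=s["color"].copy(); cv2.circle(im,tuple(int(round(v)) for v in proj(s,p)),1,(0,255,0),-1)
crop(im,200,240,270,320,8,"pics/s6.png")
```

View pics/s6.png

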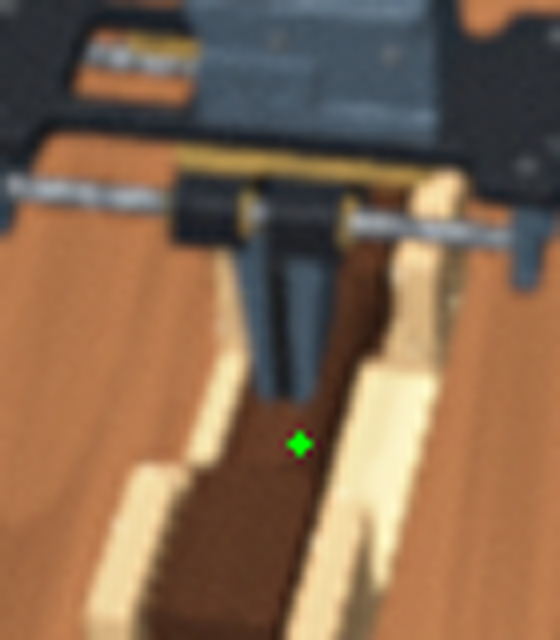

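Contact came at TCP z 0.0254 on a surface at 0.056, so the real fingertips are about 30.5 mm short of the reported TCP. I'll compensate: true tip z = TCP z + 0.0305. Next I back off, open, descend and grip.

>>> apply_moves --plan '[[[0,0,-0.3],[0,0,0],0.6],[[0,0,0],[0,0,0],0.6],[[0,0,0],[0,0,0],0.6],[[0,0,0],[0,0,0],0.6],[[0,0,0],[0,0,0],0.6]]'

```text
clock: 8.22
tcp_pos: [0.6181, 0.216, 0.0348]
eef_rot: [[0.069, 0.998, -0.0], [0.998, -0.069, -0.0], [-0.0, -0.0, -1.0]]
force: [-0.4, 0.1, -0.1]
finger_gap: 0.0478
```

>>> apply_moves --plan '[[[0,0,0],[0,0,0],0.6],[[0,0,0],[0,0,0],0.6],[[0,0,0],[0,0,0],0.6]]'

```text
clock: 8.6
tcp_pos: [0.6179, 0.216, 0.0343]
eef_rot: [[0.069, 0.998, -0.001], [0.998, -0.069, -0.0], [-0.0, -0.001, -1.0]]
force: [-0.5, -0.6, -0.3]
finger_gap: 0.0725
```

```bash
python3 goal.py .6186 .2165 -.01 -4
```

```text
t 8.6 tcp [0.6179 0.216  0.0343] yaw -3.95 gap 0.0725 F [-0.5 -0.6 -0.3] J [18. 32. 90. -0. 58. 22.]
units shift [0.02  0.023 1.477] turn [-0.0006  0.0003  0.0006]
```

>>> apply_moves --plan '[[[0.02,0.02,0.4],[0,0,0],0.6],[[0,0,0.4],[0,0,0],0.6],[[0,0,0.35],[0,0,0],0.6],[[0,0,0.25],[0,0,0],0.6]]'

```text
clock: 9.1
tcp_pos: [0.6183, 0.2165, -0.0109]
eef_rot: [[0.069, 0.998, -0.001], [0.998, -0.069, -0.001], [-0.001, -0.001, -1.0]]
force: [-0.1, 0.1, -0.2]
finger_gap: 0.0731
```

>>> apply_moves --plan '[[[0,0,0],[0,0,0],-1],[[0,0,0],[0,0,0],-1],[[0,0,0],[0,0,0],-1],[[0,0,0],[0,0,0],-1],[[0,0,0],[0,0,0],-1]]'

```text
clock: 9.72
tcp_pos: [0.6184, 0.2165, -0.0111]
eef_rot: [[0.069, 0.998, -0.001], [0.998, -0.069, -0.001], [-0.001, -0.001, -1.0]]
force: [0.3, -0.1, -2.7]
finger_gap: 0.0353
```

```bash
python3 goal.py .6186 .2165 -.01 -4
```

```text
t 9.72 tcp [ 0.6184  0.2165 -0.0111] yaw -3.95 gap 0.0353 F [ 0.3 -0.1 -2.7] J [18. 35. 92. -0. 53. 22.]
units shift [ 0.001  0.006 -0.036] turn [-0.0008  0.0004  0.0005]
```

Gripped, with the gap at 35 mm. Lifting straight up.

>>> apply_moves --plan '[[[0,0,0],[0,0,0],-1],[[0,0,-0.3],[0,0,0],-1],[[0,0,-0.5],[0,0,0],-1],[[0,0,-0.6],[0,0,0],-1],[[0,0,-0.8],[0,0,0],-1]]'

```text
clock: 10.35
tcp_pos: [0.6172, 0.2161, 0.0572]
eef_rot: [[0.069, 0.998, -0.005], [0.998, -0.069, -0.002], [-0.002, -0.005, -1.0]]
force: [1.0, 0.4, -0.9]
finger_gap: 0.0349
```

>>> apply_moves --plan '[[[0,0,-0.8],[0,0,0],-1],[[0,0,-0.5],[0,0,0],-1]]'

```text
clock: 10.6
tcp_pos: [0.6183, 0.2164, 0.1006]
eef_rot: [[0.069, 0.998, -0.001], [0.998, -0.069, -0.0], [-0.0, -0.001, -1.0]]
force: [-0.0, 0.3, -2.6]
finger_gap: 0.0355
```

```bash
python3 goal.py .42 .13 .06 -43
python3 - <<'E'
from h import *
s=arm.read_camera("side")
crop(s["color"],180,170,320,350,3.3,"pics/s7.png")
E
```

```text
t 10.6 tcp [0.6183 0.2164 0.1006] yaw -3.96 gap 0.0355 F [-0.   0.3 -2.6] J [18. 29. 85. -0. 66. 22.]
units shift [-3.33  -6.393  1.362] turn [-0.0006  0.0005  0.4338]
```

View pics/s7.png

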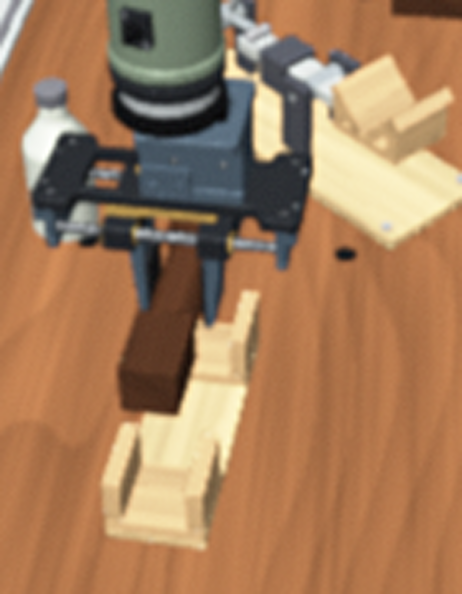

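Spindle is out of the rack and level. Moving to the bench spot at (0.42,0.13) with yaw parallel to the groove.

>>> apply_moves --plan '[[[-0.48,-0.91,0],[0,0,0],-1],[[-0.48,-0.91,0],[0,0,0],-1],[[-0.48,-0.91,0],[0,0,0],-1],[[-0.48,-0.91,0],[0,0,0],-1],[[-0.48,-0.91,0],[0,0,0],-1]]'

```text
clock: 11.28
tcp_pos: [0.4752, 0.1532, 0.1018]
eef_rot: [[0.068, 0.998, 0.003], [0.998, -0.068, 0.001], [0.001, 0.003, -1.0]]
force: [0.7, 0.6, -2.0]
finger_gap: 0.0354
```

>>> apply_moves --plan '[[[-0.48,-0.91,0],[0,0,0],-1],[[-0.48,-0.91,0.2],[0,0,0],-1],[[0,0,0.4],[0,0,0.11],-1],[[0,0,0.4],[0,0,0.11],-1],[[0,0,0.4],[0,0,0.11],-1]]'

```text
clock: 11.9
tcp_pos: [0.4136, 0.1261, 0.0593]
eef_rot: [[0.568, 0.823, 0.003], [0.823, -0.568, 0.001], [0.003, 0.002, -1.0]]
force: [-0.1, 0.2, -2.0]
finger_gap: 0.0354
```

```bash
python3 goal.py .42 .13 -.0295 -43
```

```text
t 11.9 tcp [0.4136 0.1261 0.0593] yaw -34.59 gap 0.0354 F [-0.1  0.2 -2. ] J [ 15.  13. 118.  -0.  49.  50.]
units shift [0.219 0.096 2.962] turn [ 0.0013 -0.0018  0.0934]
```

>>> apply_moves --plan '[[[0.2,0.1,0.6],[0,0,0.094],-1],[[0,0,0.7],[0,0,0],-1],[[0,0,0.6],[0,0,0],-1],[[0,0,0.5],[0,0,0],-1],[[0,0,0.3],[0,0,0],-1]]'

```text
clock: 12.52
tcp_pos: [0.4196, 0.1295, -0.0239]
eef_rot: [[0.687, 0.726, 0.004], [0.726, -0.687, 0.001], [0.004, 0.002, -1.0]]
force: [0.3, -0.8, -1.7]
finger_gap: 0.0356
```

```bash
python3 goal.py .42 .13 -.0285 -43
```

```text
t 12.53 tcp [ 0.4196  0.1295 -0.0239] yaw -43.42 gap 0.0356 F [ 0.3 -0.8 -1.7] J [ 16.  21. 123.   0.  36.  59.]
units shift [ 0.021 -0.004  0.155] turn [ 0.0013 -0.0022 -0.0046]
```

>>> apply_moves --plan '[[[0,0,0.08],[0.001,-0.002,-0.004],-1],[[0,0,0.07],[0,0,0],-1]]'

```text
clock: 12.78
tcp_pos: [0.4198, 0.1295, -0.0285]
eef_rot: [[0.682, 0.731, 0.0], [0.731, -0.682, -0.0], [0.0, 0.0, -1.0]]
force: [1.1, 0.2, -1.2]
finger_gap: 0.0354
```

>>> apply_moves --plan '[[[0,0,0.03],[0,0,0],-1]]'

```text
clock: 12.9
tcp_pos: [0.4201, 0.1296, -0.0291]
eef_rot: [[0.682, 0.731, 0.001], [0.731, -0.682, 0.0], [0.001, 0.001, -1.0]]
force: [-0.2, 0.1, -0.7]
finger_gap: 0.0354
```

Bench contact is beginning, with the weight coming off the fingers. Opening to about 70 mm, then lifting.

>>> apply_moves --plan '[[[0,0,0],[0,0,0],0.5],[[0,0,0],[0,0,0],0.5],[[0,0,0],[0,0,0],0.5],[[0,0,0],[0,0,0],0.5],[[0,0,0],[0,0,0],0.5]]'

```text
clock: 13.52
tcp_pos: [0.4215, 0.13, -0.0278]
eef_rot: [[0.682, 0.731, 0.005], [0.731, -0.682, 0.001], [0.004, 0.003, -1.0]]
force: [0.2, -0.2, 0.0]
finger_gap: 0.0684
```

>>> apply_moves --plan '[[[0,0,-0.5],[0,0,0],0.5],[[0,0,-1],[0,0,0],0.5],[[0,0,-1],[0,0,0],0.5],[[0,0,-1],[0,0,0],0.5],[[0,0,-1],[0,0,0],0.5]]'

```text
clock: 14.15
tcp_pos: [0.4185, 0.1292, 0.1087]
eef_rot: [[0.682, 0.731, -0.003], [0.731, -0.682, -0.001], [-0.003, -0.001, -1.0]]
force: [-0.3, 0.5, -1.5]
finger_gap: 0.0682
```

```bash
python3 goal.py .4716 .1848 .03 -43
python3 - <<'E'
from h import *
s=arm.read_camera("side");c=arm.read_camera("top")
crop(s["color"],220,180,420,330,4,"pics/s8.png")
crop(c["color"],170,160,330,280,5,"pics/t8.png")
E
```

```text
t 14.15 tcp [0.4185 0.1292 0.1087] yaw -43.04 gap 0.0682 F [-0.3  0.5 -1.5] J [ 16.  10. 113.  -0.  57.  59.]
units shift [2.569 0.03  2.617] turn [-0.0008  0.0016 -0.0004]
```

View pics/s8.png

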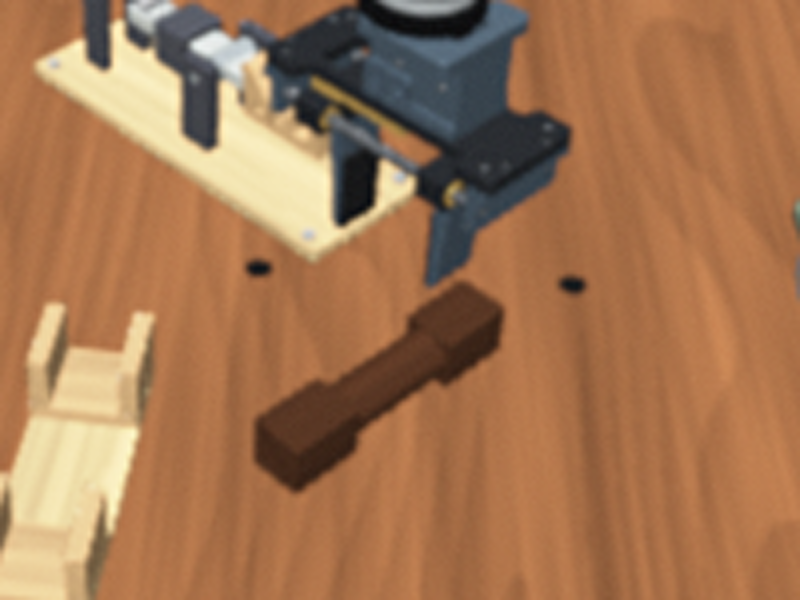

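View pics/t8.png

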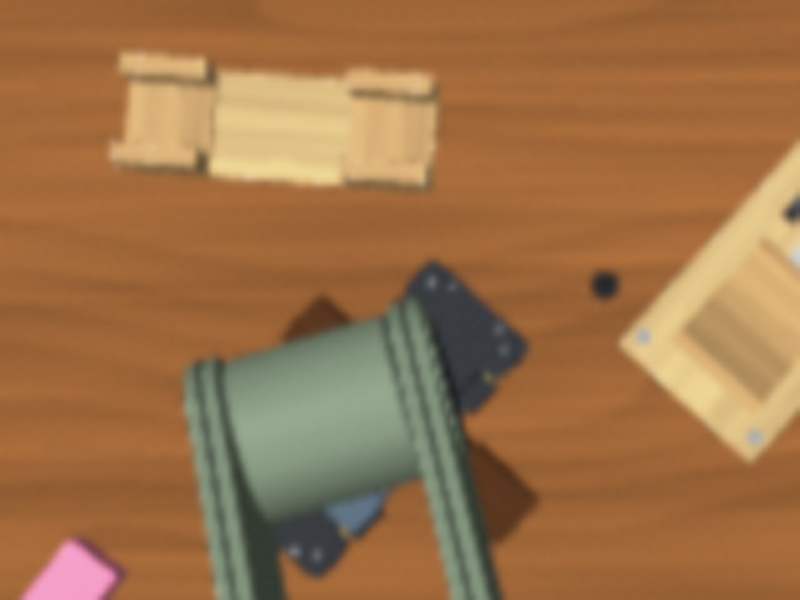

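Spindle lies flat on the bench, released. Left end top edge is near (257,428)-(295,455) and right end near (460,283)-(502,316) in the side crop. Measuring its pose.

Run:
```python
from h import *
s=arm.read_camera("side")
SR=lambda p:(p[0]/4+220-.37,p[1]/4+180-.37)
P=np.array([cast(s,SR(p),.04) for p in [(257,428),(296,456),(460,283),(502,316)]]);print(np.round(P,4))
A=(P[0]+P[1])/2;B=(P[2]+P[3])/2;d=A-B;print((A+B)/2,np.linalg.norm(d),np.degrees(np.arctan2(d[1],d[0])))
im=s["color"];m=((im[...,2]<110)&(im[...,2]>im[...,0]+15)).astype(np.uint8)*255;m[:240]=0;m[:,:275]=0;m[310:]=0;m[:,350:]=0
k=max(cv2.findContours(m,0,1)[0],key=cv2.contourArea);print(cv2.contourArea(k),cv2.boundingRect(k))
```

```text
[[0.5006 0.194  0.04  ]
 [0.4753 0.2157 0.04  ]
 [0.3669 0.0464 0.04  ]
 [0.3396 0.0779 0.04  ]]
[0.42058954 0.13349268 0.04      ] 0.19622540128901045 46.66010492976299
1095.0 (284, 251, 62, 52)
```

>>> apply_moves --plan '[[[0.9,0.01,0.3],[0,0,0],0.5],[[0.9,0.01,0.6],[0,0,0],0.5],[[0.8,0.01,0.8],[0,0.001,0],0.5],[[0,0,0.9],[0,0,0],0.5],[[0,0,0.5],[0,0,0],0.5]]'

```text
clock: 14.92
tcp_pos: [0.4713, 0.1862, 0.0076]
eef_rot: [[0.683, 0.731, -0.006], [0.731, -0.683, -0.002], [-0.005, -0.003, -1.0]]
force: [-0.6, -0.2, -0.4]
finger_gap: 0.0687
```

```bash
python3 goal.py .4718 .1858 -.027 -43
```

```text
t 14.93 tcp [0.4713 0.1862 0.0076] yaw -43.05 gap 0.0687 F [-0.6 -0.2 -0.4] J [ 20.  23. 112.   0.  46.  63.]
units shift [0.008 0.024 1.153] turn [-0.0018  0.0033 -0.0006]
```

>>> apply_moves --plan '[[[0,0.02,0.5],[-0.002,0.003,0],0.5],[[0,0,0.4],[0,0,0],0.5],[[0,0,0.2],[0,0,0],0.5]]'

```text
clock: 15.3
tcp_pos: [0.468, 0.1844, -0.0307]
eef_rot: [[0.682, 0.731, -0.009], [0.731, -0.682, -0.004], [-0.009, -0.004, -1.0]]
force: [-14.6, -1.8, 59.5]
finger_gap: 0.0682
```

```bash
python3 goal.py .4718 .1858 -.027 -43;  python3 - <<'E'
from h import *
s=arm.read_camera("side")
crop(s["color"],220,180,420,330,4,"pics/s9.png")
E
```

```text
t 15.3 tcp [ 0.468   0.1844 -0.0307] yaw -43.03 gap 0.0682 F [-14.6  -1.8  59.5] J [ 20.  26. 114.  -0.  40.  63.]
units shift [ 0.119  0.061 -0.123] turn [-0.0023  0.0055 -0.0004]
```

View pics/s9.png

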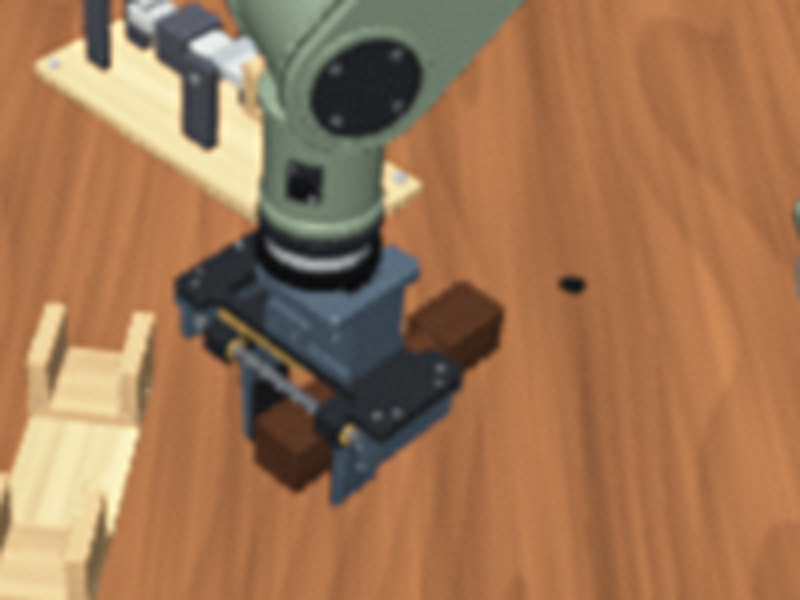

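The fingertips pressed the bench at 59 N because the descent overran. Backing up at once.

>>> apply_moves --plan '[[[0.1,0.05,-0.17],[-0.002,0.005,0],0.5],[[0,0,0],[0,0,0],0.5]]'

```text
clock: 15.6
tcp_pos: [0.4718, 0.1858, -0.0248]
eef_rot: [[0.682, 0.731, 0.0], [0.731, -0.682, 0.0], [0.001, 0.0, -1.0]]
force: [-0.6, 1.7, 0.2]
finger_gap: 0.0682
```

```bash
python3 goal.py .4718 .1858 -.027 -43
```

```text
t 15.6 tcp [ 0.4718  0.1858 -0.0248] yaw -43.04 gap 0.0682 F [-0.6  1.7  0.2] J [ 20.  25. 114.   0.  41.  63.]
units shift [-0.     0.001  0.074] turn [ 0.0001 -0.0003 -0.0004]
```

>>> apply_moves --plan '[[[0,0,0],[0,0,0],-1],[[0,0,0],[0,0,0],-1],[[0,0,0],[0,0,0],-1],[[0,0,0],[0,0,0],-1],[[0,0,0],[0,0,0],-1]]' --squeeze 55

```text
clock: 16.23
tcp_pos: [0.4719, 0.1858, -0.0247]
eef_rot: [[0.683, 0.731, 0.001], [0.731, -0.683, 0.0], [0.001, 0.0, -1.0]]
force: [-0.9, -0.4, -0.4]
finger_gap: 0.0394
```

>>> apply_moves --plan '[[[0,0,0],[0,0,0],-1],[[0,0,-0.15],[0,0,0],-1],[[0,0,-0.3],[0,0,0],-1],[[0,0,-0.6],[0,0,0],-1],[[0,0,-0.8],[0,0,0],-1]]'

```text
clock: 16.85
tcp_pos: [0.47, 0.1852, 0.0313]
eef_rot: [[0.683, 0.731, -0.004], [0.731, -0.683, -0.001], [-0.003, -0.002, -1.0]]
force: [-0.2, 0.2, -1.3]
finger_gap: 0.0397
```

>>> apply_moves --plan '[[[0,0,-1],[0,0,0],-1],[[0,0,-1],[0,0,0],-1],[[0,0,-1],[0,0,0],-1],[[0,0,-0.7],[0,0,0],-1]]'

```text
clock: 17.35
tcp_pos: [0.4698, 0.1852, 0.1481]
eef_rot: [[0.683, 0.731, -0.002], [0.731, -0.683, -0.0], [-0.002, -0.002, -1.0]]
force: [0.2, 0.4, -1.5]
finger_gap: 0.0396
```

```bash
python3 goal.py .528 -.039 .13 -43;  python3 - <<'E'
from h import *
s=arm.read_camera("side")
crop(s["color"],200,130,400,280,4,"pics/s10.png")
E
```

```text
t 17.35 tcp [0.4698 0.1852 0.1481] yaw -43.05 gap 0.0396 F [ 0.2  0.4 -1.5] J [ 20.  14. 102.   0.  65.  63.]
units shift [-4.135  6.521  0.603] turn [-0.001   0.0012 -0.0006]
```

View pics/s10.png

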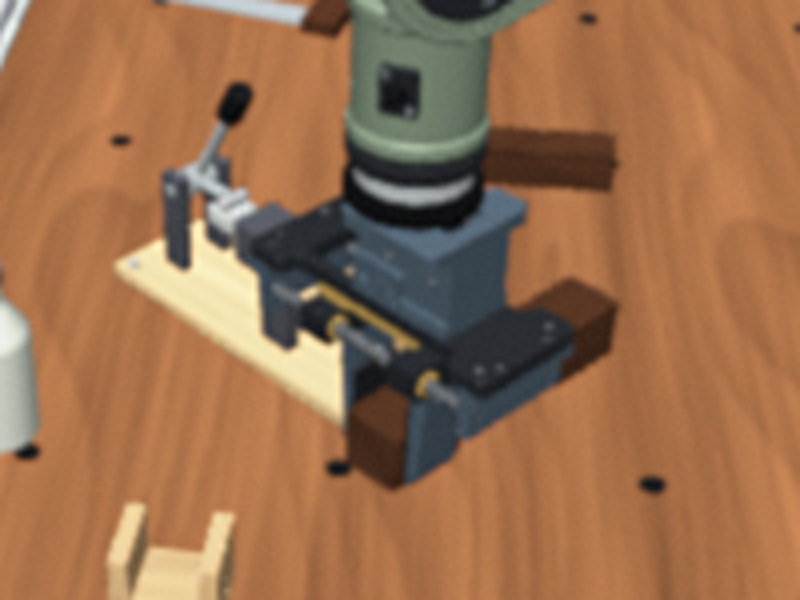

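Spindle is held level by its far square end. Moving over the V-block.

>>> apply_moves --plan '[[[-0.59,0.93,0],[0,0,0],-1],[[-0.59,0.93,0],[0,0,0],-1],[[-0.59,0.93,0],[0,0,0],-1],[[-0.59,0.93,0],[0,0,0],-1],[[-0.59,0.93,0],[0,0,0],-1]]'

```text
clock: 18.02
tcp_pos: [0.5128, 0.0237, 0.151]
eef_rot: [[0.679, 0.734, 0.004], [0.734, -0.679, 0.003], [0.005, 0.001, -1.0]]
force: [-0.2, -0.2, -1.5]
finger_gap: 0.0399
```

>>> apply_moves --plan '[[[-0.59,0.93,0],[0,0,0],-1],[[-0.3,0.6,0],[0,0,0],-1],[[-0.1,0.2,0.2],[0,0,0],-1]]'

```text
clock: 18.4
tcp_pos: [0.5308, -0.0362, 0.1441]
eef_rot: [[0.681, 0.732, 0.003], [0.732, -0.681, 0.004], [0.005, -0.0, -1.0]]
force: [0.5, -0.0, -1.7]
finger_gap: 0.0395
```

```bash
python3 goal.py .5282 -.039 .0953 -43
```

```text
t 18.4 tcp [ 0.5308 -0.0362  0.1441] yaw -42.93 gap 0.0395 F [ 0.5 -0.  -1.7] J [-5. 16. 99.  0. 65. 37.]
units shift [-1.350e-01  1.000e-03  1.626e+00] turn [-0.0002 -0.0033  0.0008]
```

>>> apply_moves --plan '[[[-0.13,0,0.5],[0,-0.003,0.001],-1],[[0,0,0.5],[0,0,0],-1],[[0,0,0.3],[0,0,0],-1],[[0,0,0.1],[0,0,0],-1]]'

```text
clock: 18.9
tcp_pos: [0.5258, -0.0366, 0.0973]
eef_rot: [[0.681, 0.732, -0.005], [0.732, -0.681, 0.002], [-0.002, -0.005, -1.0]]
force: [-0.1, 0.5, -1.7]
finger_gap: 0.0399
```

```bash
python3 goal.py .5282 -.039 .0953 -43;  python3 - <<'E'
from h import *
s=arm.read_camera("side");c=arm.read_camera("top")
crop(s["color"],230,140,350,240,6,"pics/s11.png")
crop(c["color"],270,180,370,260,7,"pics/t11.png")
E
```

```text
t 18.9 tcp [ 0.5258 -0.0366  0.0973] yaw -42.91 gap 0.0399 F [-0.1  0.5 -1.7] J [ -5.  18. 103.   0.  59.  38.]
units shift [-0.006  0.113  0.067] turn [-0.0032  0.0011  0.001 ]
```

View pics/s11.png

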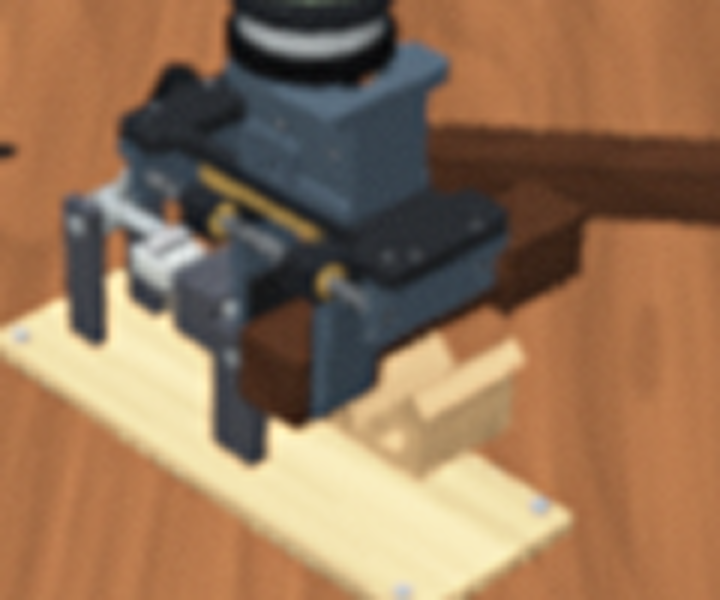

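View pics/t11.png

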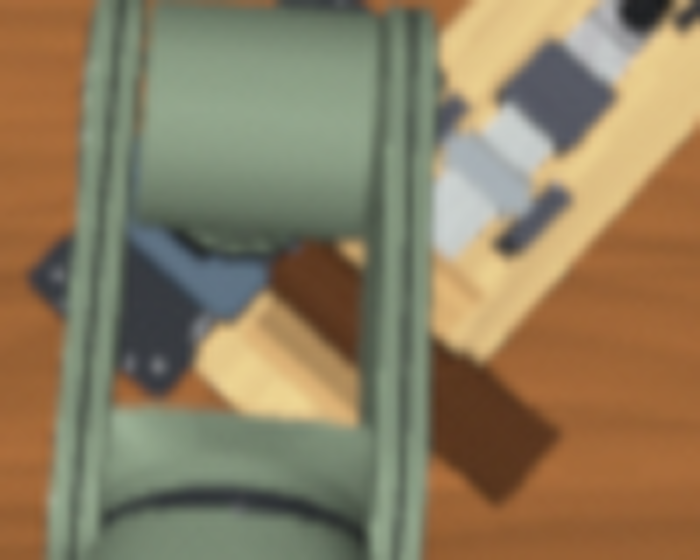

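Run:
```python
from h import *
c=arm.read_camera("top");s=arm.read_camera("side")
T=lambda p:(p[0]/7+270-.43,p[1]/7+180-.43)
S=lambda p:(p[0]/6+230-.42,p[1]/6+140-.42)
tcp=arm.state()["tcp_pos"];zc=tcp[2]+.0447;print(tcp,zc)
X=np.array([.682,.731,0]);Y=np.array([-.731,.682,0])
P=[cast(c,T(p),zc+.02) for p in [(560,433),(497,503)]];e=np.mean(P,0);ctr=e+.1*X
print("end",np.round(P,4),"centre top",ctr, "pred",tcp-.0755*X)
seat=np.array([.4767,-.0942,0]);print("rel seat x,y", (ctr-seat)@X,(ctr-seat)@Y)
# far-end bottom: side; end face of near-x end: bottom front corner & far end in side
P=[cast(s,S(p),zc+.02) for p in [(535,182),(585,220)]];e=np.mean(P,0);c2=e+.1*X
print("side end",np.round(P,4),c2,(c2-seat)@X,(c2-seat)@Y)
P=[cast(s,S(p),zc+.02) for p in [(245,340),(300,357)]];
print("side far end",np.round(P,4),[((q-.1*X-seat)@X,(q-.1*X-seat)@Y) for q in P])
```

```text
[ 0.52688675 -0.03703483  0.09873422] 0.14343422395045882
end [[ 0.4224 -0.1747  0.1634]
 [ 0.3927 -0.1469  0.1634]] centre top [ 0.4757531  -0.08768546  0.16343422] pred [ 0.47539575 -0.09222533  0.09873422]
rel seat x,y 0.00411634387922272 0.005135104775515518
side end [[ 0.4174 -0.1758  0.1634]
 [ 0.3931 -0.1419  0.1634]] [ 0.4734422  -0.08575461  0.16343422] 0.003951765288185525 0.008141207638340111
side far end [[ 0.5521 -0.0237  0.1634]
 [ 0.5261 -0.0123  0.1634]] [(np.float64(0.0030394813914090754), np.float64(-0.006999840339029848)), (np.float64(-0.0063640073457496525), np.float64(0.019704339963725975))]
```

Relative to the seat in the same camera, the spindle is about +4 mm along and +5 mm across. I'll correct that and lower.

>>> apply_moves --plan '[[[-0.1,0.15,0.1],[-0.003,0.001,0.001],-1],[[0,0,0.25],[0,0,0],-1],[[0,0,0.2],[0,0,0],-1],[[0,0,0.15],[0,0,0],-1]]'

```text
clock: 19.6
tcp_pos: [0.5292, -0.0429, 0.0775]
eef_rot: [[0.683, 0.731, 0.005], [0.731, -0.683, -0.001], [0.003, 0.004, -1.0]]
force: [-0.1, 0.6, -0.7]
finger_gap: 0.0401
```

```bash
python3 goal.py .5282 -.039 .0628 -43
```

```text
t 19.6 tcp [ 0.5292 -0.0429  0.0775] yaw -43.06 gap 0.0401 F [-0.1  0.6 -0.7] J [ -6.  19. 105.  -0.  56.  37.]
units shift [ 0.072 -0.116  0.491] turn [ 0.0028 -0.002  -0.0006]
```

>>> apply_moves --plan '[[[0,0,0.12],[0.002,-0.002,0],-1],[[0,0,0.1],[0,0,0],-1]]'

```text
clock: 19.85
tcp_pos: [0.5291, -0.0429, 0.0702]
eef_rot: [[0.683, 0.731, 0.0], [0.731, -0.683, -0.001], [-0.001, 0.001, -1.0]]
force: [-0.2, -0.2, -2.2]
finger_gap: 0.04
```

>>> apply_moves --plan '[[[0,0,0.07],[0,0,0],-1]]'

```text
clock: 19.98
tcp_pos: [0.5291, -0.0429, 0.0678]
eef_rot: [[0.683, 0.731, -0.0], [0.731, -0.683, -0.001], [-0.001, 0.001, -1.0]]
force: [-0.8, 0.1, -1.6]
finger_gap: 0.0396
```

>>> apply_moves --plan '[[[0,0,0.05],[0,0,0],-1]]'

```text
clock: 20.1
tcp_pos: [0.5291, -0.0428, 0.0662]
eef_rot: [[0.683, 0.731, 0.0], [0.731, -0.683, -0.001], [-0.001, 0.001, -1.0]]
force: [0.7, 0.1, -2.7]
finger_gap: 0.0397
```

```bash
python3 goal.py .5282 -.039 .0628 -43
python3 - <<'E'
from h import *
f=arm.state()["force"];print("tool",arm.state()["eef_rot"].T@f)
E
```

```text
t 20.1 tcp [ 0.5291 -0.0428  0.0662] yaw -43.05 gap 0.0397 F [ 0.7  0.1 -2.7] J [ -6.  20. 105.  -0.  55.  37.]
units shift [ 0.072 -0.111  0.115] turn [ 0.0004  0.0004 -0.0006]
tool [0.60048585 0.4306955  2.70336866]
```

No contact yet at 3.4 mm above nominal. Continuing in small steps.

>>> apply_moves --plan '[[[0,0,0.04],[0,0,0],-1]]'

```text
clock: 20.23
tcp_pos: [0.5292, -0.0428, 0.065]
eef_rot: [[0.683, 0.731, 0.0], [0.731, -0.683, -0.001], [-0.001, 0.001, -1.0]]
force: [0.3, 0.7, -1.7]
finger_gap: 0.0398
```

>>> apply_moves --plan '[[[0,0,0.035],[0,0,0],-1]]'

```text
clock: 20.35
tcp_pos: [0.5292, -0.0428, 0.064]
eef_rot: [[0.683, 0.731, 0.0], [0.731, -0.683, -0.001], [-0.0, 0.001, -1.0]]
force: [-0.7, 1.1, 0.2]
finger_gap: 0.0396
```

>>> apply_moves --plan '[[[0,0,0.035],[0,0,0],-1]]'

```text
clock: 20.48
tcp_pos: [0.5291, -0.0427, 0.0634]
eef_rot: [[0.683, 0.731, 0.0], [0.731, -0.683, -0.001], [-0.0, 0.001, -1.0]]
force: [-2.3, 0.9, 4.0]
finger_gap: 0.04
```

Contact about 1 mm above nominal, with a slight push along tool −y. I'll shift about 1 mm and settle.

>>> apply_moves --plan '[[[0,-0.04,0],[0,0,0],-1],[[0,0,0.02],[0,0,0],-1]]'

```text
clock: 20.72
tcp_pos: [0.5284, -0.0419, 0.0628]
eef_rot: [[0.683, 0.731, 0.001], [0.731, -0.683, -0.001], [0.0, 0.001, -1.0]]
force: [-0.3, -0.4, -0.8]
finger_gap: 0.0394
```

```bash
python3 goal.py .5282 -.039 .0628 -43
python3 - <<'E'
from h import *
f=arm.state()["force"];print("tool",arm.state()["eef_rot"].T@f)
E
```

```text
t 20.73 tcp [ 0.5284 -0.0419  0.0628] yaw -43.05 gap 0.0394 F [-0.3 -0.4 -0.8] J [ -6.  20. 106.  -0.  54.  37.]
units shift [ 0.064 -0.071  0.001] turn [ 0.0007 -0.0001 -0.0006]
tool [-0.47754836  0.0747223   0.84585184]
```

>>> apply_moves --plan '[[[0,0,0],[0,0,0],0.4],[[0,0,0],[0,0,0],0.4],[[0,0,0],[0,0,0],0.4],[[0,0,0],[0,0,0],0.4]]'

```text
clock: 21.22
tcp_pos: [0.5289, -0.0422, 0.0631]
eef_rot: [[0.682, 0.731, 0.002], [0.731, -0.682, -0.001], [0.0, 0.002, -1.0]]
force: [-0.6, 0.1, 0.8]
finger_gap: 0.064
```

>>> apply_moves --plan '[[[0,0,-0.3],[0,0,0],0.4],[[0,0,-0.6],[0,0,0],0.4],[[0,0,-1],[0,0,0],0.4],[[0,0,-1],[0,0,0],0.4],[[0,0,-1],[0,0,0],0.4]]'

```text
clock: 21.85
tcp_pos: [0.5275, -0.0419, 0.1836]
eef_rot: [[0.682, 0.731, -0.002], [0.731, -0.682, -0.001], [-0.002, -0.001, -1.0]]
force: [0.6, 0.3, 0.6]
finger_gap: 0.0635
```

```bash
python3 goal.py .5282 -.039 .2 -43
python3 - <<'E'
from h import *
s=arm.read_camera("side");c=arm.read_camera("top")
crop(s["color"],230,140,350,240,6,"pics/s12.png")
crop(c["color"],270,150,380,260,6,"pics/t12.png")
E
```

```text
t 21.85 tcp [ 0.5275 -0.0419  0.1836] yaw -43.04 gap 0.0635 F [0.6 0.3 0.6] J [-6. 14. 95. -0. 70. 37.]
units shift [ 0.087 -0.049 -0.546] turn [-0.0004  0.0013 -0.0004]
```

View pics/s12.png

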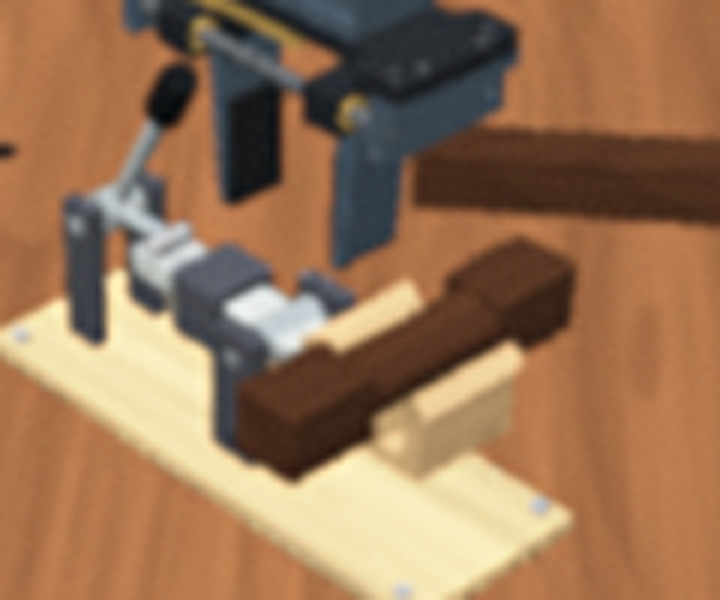

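View pics/t12.png

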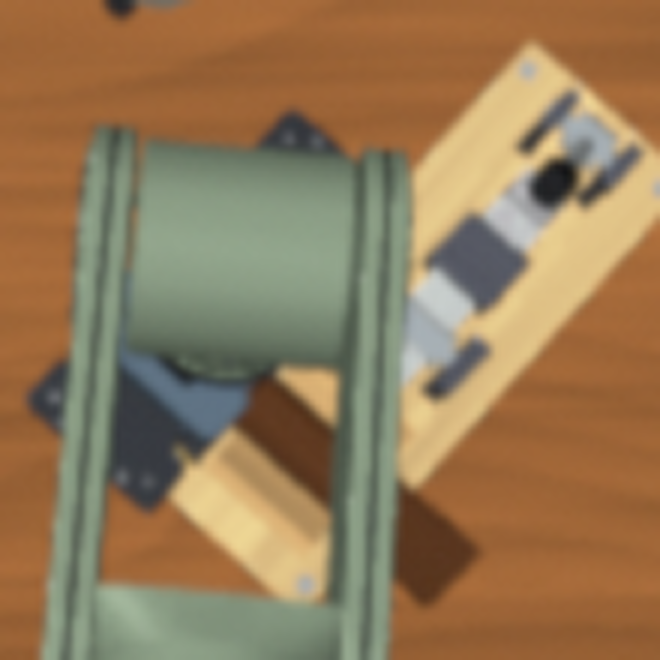

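Run:
```python
from h import *
c=arm.read_camera("top");s=arm.read_camera("side")
T=lambda p:(p[0]/6+270-.42,p[1]/6+150-.42)
S=lambda p:(p[0]/6+230-.42,p[1]/6+140-.42)
X=np.array([.682,.731,0]);Y=np.array([-.731,.682,0]);seat=np.array([.4767,-.0942,0])
r=lambda q:np.round([(q-seat)@X,(q-seat)@Y],4)
print("top near end",[r(cast(c,T(p),.1275)) for p in [(480,550),(428,605)]])
print("side ends",[r(cast(s,S(p),.1275)) for p in [(520,238),(575,270),(240,393),(295,425)]])
print("V side rim outer, near & far",[r(cast(s,S(p),.118)) for p in [(415,400),(520,343),(425,415),(525,357)]])
crop(s["color"],260,170,335,225,10,"pics/s13.png")
```

```text
top near end [array([-0.0988, -0.0189]), array([-0.0978,  0.0201])]
side ends [array([-0.0994, -0.0184]), array([-0.098 ,  0.0205]), array([ 0.099 , -0.0145]), array([0.0972, 0.0211])]
V side rim outer, near & far [array([0.0322, 0.0357]), array([-0.0402,  0.0369]), array([0.0373, 0.0473]), array([-0.0331,  0.0466])]
```

View pics/s13.png

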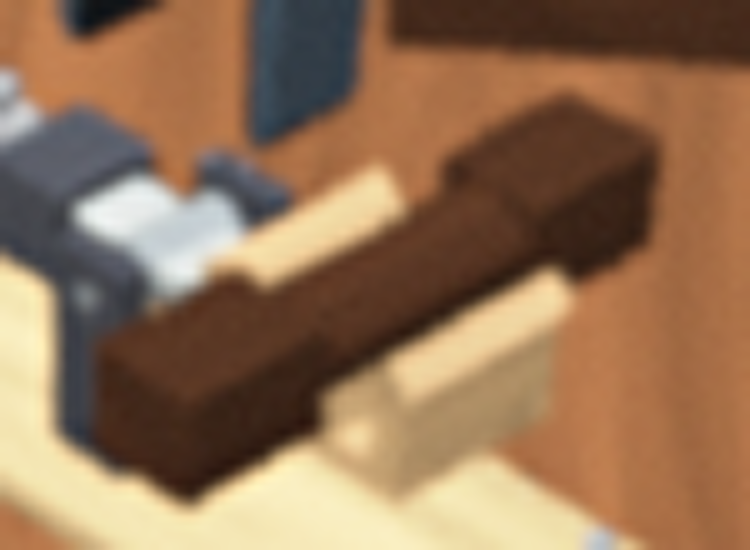

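Both cameras put the spindle within about 1–2 mm of the seat along and across, level and released. Next is the lever. I'll straddle the grip with open fingers and push it over from the V-block side.

```bash
python3 goal.py .6054 -.2142 .1985 -43
```

```text
t 22.05 tcp [ 0.5275 -0.0419  0.1824] yaw -43.04 gap 0.0643 F [-0.2 -0.3 -0.1] J [-6. 14. 96. -0. 70. 37.]
units shift [-2.427  5.817 -0.533] turn [-0.0002  0.0011 -0.0004]
```

>>> apply_moves --plan '[[[0,0,-0.5],[0,0,0],0.4],[[-0.5,0.8,-0.1],[0,0,0],0.4],[[-0.5,0.8,0],[0,0,0],0.4],[[-0.5,0.8,0],[0,0,0],0.4],[[-0.5,0.8,0],[0,0,0],0.4]]'

```text
clock: 22.68
tcp_pos: [0.5556, -0.1521, 0.1997]
eef_rot: [[0.68, 0.733, -0.008], [0.733, -0.68, 0.001], [-0.005, -0.006, -1.0]]
force: [0.3, -0.1, -0.2]
finger_gap: 0.064
```

```bash
python3 goal.py .6054 -.2142 .1985 -43
```

```text
t 22.68 tcp [ 0.5556 -0.1521  0.1997] yaw -42.82 gap 0.064 F [ 0.3 -0.1 -0.2] J [-16.  18.  88.  -0.  75.  26.]
units shift [-0.39   2.625  0.025] turn [-0.004   0.0032  0.002 ]
```

>>> apply_moves --plan '[[[-0.2,0.8,0],[0,0,0],0.4],[[-0.19,0.8,0],[0,0,0],0.4],[[0,0.7,0],[0,0,0],0.4],[[0,0.2,0],[-0.004,0.003,0.002],0.4]]'

```text
clock: 23.18
tcp_pos: [0.603, -0.2151, 0.1979]
eef_rot: [[0.684, 0.73, -0.005], [0.73, -0.684, 0.001], [-0.002, -0.004, -1.0]]
force: [0.1, 0.6, -0.2]
finger_gap: 0.0634
```

```bash
python3 goal.py .6054 -.2142 .1345 -43
python3 - <<'E'
from h import *
s=arm.read_camera("side");c=arm.read_camera("top")
crop(s["color"],210,110,330,210,6,"pics/s14.png")
E
```

```text
t 23.18 tcp [ 0.603  -0.2151  0.1979] yaw -43.15 gap 0.0634 F [ 0.1  0.6 -0.2] J [-21.  24.  79.  -0.  78.  23.]
units shift [0.083 0.046 2.111] turn [-0.0028  0.0014 -0.0017]
```

View pics/s14.png

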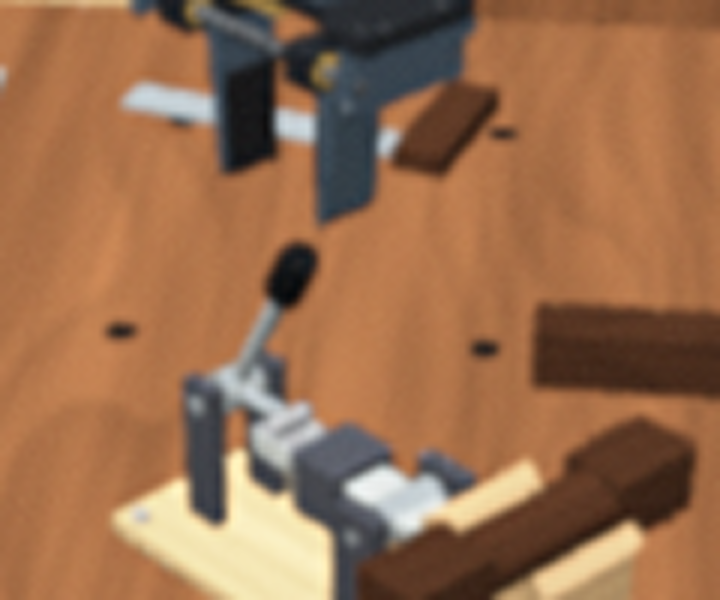

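The fingers are above and astride the grip. Descending.

>>> apply_moves --plan '[[[0.08,0.05,0.5],[-0.003,0.001,-0.001],0.4],[[0,0,0.5],[0,0,0],0.4],[[0,0,0.3],[0,0,0],0.4]]'

```text
clock: 23.65
tcp_pos: [0.6037, -0.2119, 0.157]
eef_rot: [[0.681, 0.732, -0.001], [0.732, -0.681, -0.0], [-0.001, -0.001, -1.0]]
force: [-0.4, 0.8, -0.0]
finger_gap: 0.0641
```

>>> apply_moves --plan '[[[0,0,0.4],[0,0,0],0.4],[[0,0,0.3],[0,0,0],0.4]]'

```text
clock: 23.9
tcp_pos: [0.6032, -0.2114, 0.1341]
eef_rot: [[0.681, 0.732, -0.002], [0.732, -0.681, 0.0], [-0.001, -0.002, -1.0]]
force: [-0.4, -0.2, -0.3]
finger_gap: 0.0639
```

```bash
python3 goal.py .6054 -.2142 .1345 -43
python3 - <<'E'
from h import *
s=arm.read_camera("side");c=arm.read_camera("top")
crop(s["color"],210,110,330,210,6,"pics/s15.png")
E
```

```text
t 23.9 tcp [ 0.6032 -0.2114  0.1341] yaw -42.93 gap 0.0639 F [-0.4 -0.2 -0.3] J [-20.  26.  85.  -0.  69.  23.]
units shift [-0.018  0.118 -0.013] turn [-0.0011  0.0007  0.0007]
```

View pics/s15.png

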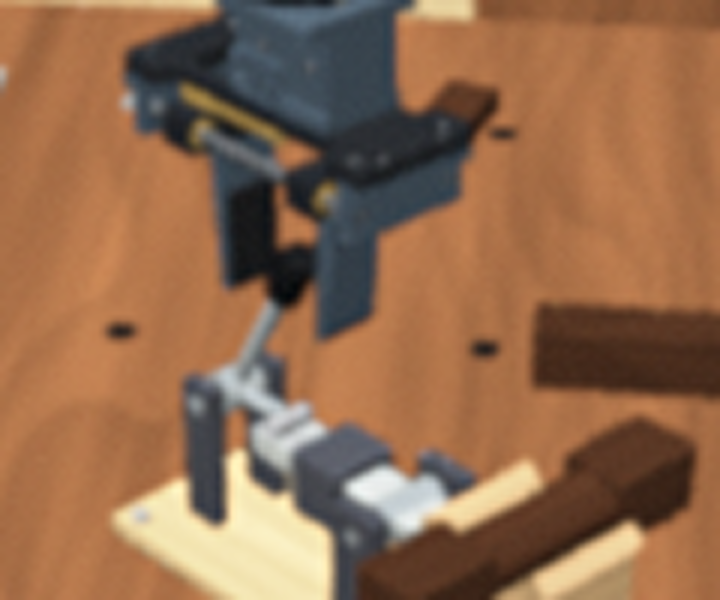

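The grip is between the fingers. Pushing along tool +y.

>>> apply_moves --plan '[[[0,0.4,0],[0,0,0],0.4],[[0,0.35,0],[0,0,0],0.4],[[0,0.35,0],[0,0,0],0.4],[[0,0.35,0],[0,0,0],0.4],[[0,0.35,0],[0,0,0],0.4]]'

```text
clock: 24.62
tcp_pos: [0.6451, -0.2503, 0.1356]
eef_rot: [[0.681, 0.732, -0.002], [0.732, -0.681, 0.001], [-0.0, -0.002, -1.0]]
force: [-0.1, 1.7, 1.2]
finger_gap: 0.0638
```

>>> apply_moves --plan '[[[0,0.35,0],[0,0,0],0.4],[[0,0.35,0],[0,0,0],0.4],[[0,0.3,0],[0,0,0],0.4],[[0,0.2,0],[0,0,0],0.4]]'

```text
clock: 25.12
tcp_pos: [0.6737, -0.277, 0.1349]
eef_rot: [[0.682, 0.732, -0.002], [0.732, -0.682, 0.001], [-0.001, -0.003, -1.0]]
force: [-0.6, 1.4, -0.2]
finger_gap: 0.0638
```

```bash
python3 goal.py .6811 -.2845 .1345 -43
python3 - <<'E'
from h import *
s=arm.read_camera("side");c=arm.read_camera("top")
crop(s["color"],210,110,330,210,6,"pics/s16.png")
E
```

```text
t 25.12 tcp [ 0.6737 -0.277   0.1349] yaw -42.97 gap 0.0638 F [-0.6  1.4 -0.2] J [-23.  34.  70.   0.  76.  20.]
units shift [-0.015  0.351  0.012] turn [-0.0016  0.0003  0.0003]
```

View pics/s16.png

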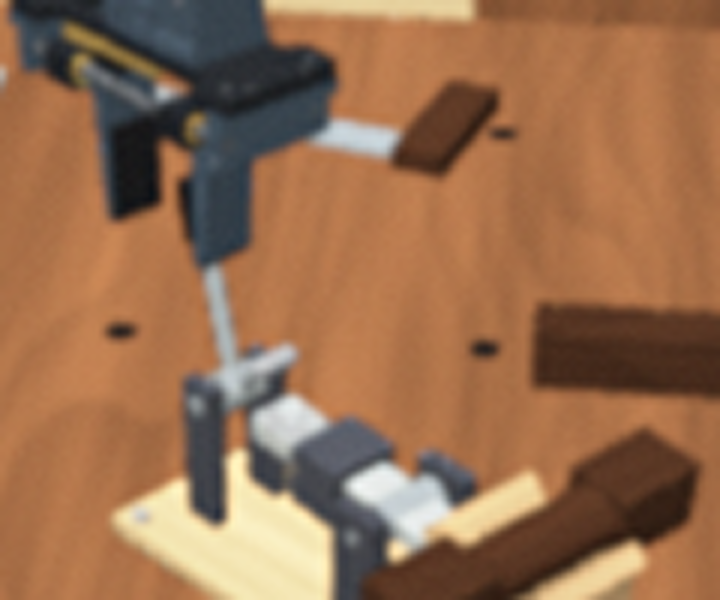

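The lever is past upright and the beam has begun to sink. Finishing the push in small steps.

>>> apply_moves --plan '[[[0,0.15,0],[0,0,0],0.4],[[0,0.12,0],[0,0,0],0.4]]'

```text
clock: 25.48
tcp_pos: [0.6793, -0.2823, 0.134]
eef_rot: [[0.681, 0.732, -0.004], [0.732, -0.681, 0.002], [-0.001, -0.004, -1.0]]
force: [-1.3, 1.5, -1.5]
finger_gap: 0.064
```

>>> apply_moves --plan '[[[0,0.08,0],[0,0,0],0.4]]'

```text
clock: 25.6
tcp_pos: [0.6809, -0.2838, 0.1336]
eef_rot: [[0.681, 0.732, -0.004], [0.732, -0.681, 0.002], [-0.001, -0.005, -1.0]]
force: [-1.5, 1.2, -2.5]
finger_gap: 0.064
```

>>> apply_moves --plan '[[[0,0.06,0],[0,0,0],0.4]]'

```text
clock: 25.72
tcp_pos: [0.6821, -0.285, 0.1334]
eef_rot: [[0.681, 0.732, -0.005], [0.732, -0.681, 0.003], [-0.002, -0.006, -1.0]]
force: [-1.3, 0.1, -0.9]
finger_gap: 0.0637
```

>>> apply_moves --plan '[[[0,0.05,0],[0,0,0],0.4]]'

```text
clock: 25.85
tcp_pos: [0.6832, -0.286, 0.1333]
eef_rot: [[0.681, 0.732, -0.005], [0.732, -0.681, 0.003], [-0.002, -0.006, -1.0]]
force: [-1.7, 1.2, -0.9]
finger_gap: 0.0638
```

>>> apply_moves --plan '[[[0,0.06,0],[0,0,0],0.4]]'

```text
clock: 25.98
tcp_pos: [0.6836, -0.2864, 0.133]
eef_rot: [[0.681, 0.732, -0.008], [0.732, -0.681, 0.005], [-0.002, -0.009, -1.0]]
force: [-3.7, 5.0, -1.5]
finger_gap: 0.0641
```

>>> apply_moves --plan '[[[0,0.06,0],[0,0,0],0.4]]'

```text
clock: 26.1
tcp_pos: [0.6835, -0.2864, 0.1328]
eef_rot: [[0.681, 0.732, -0.011], [0.732, -0.681, 0.007], [-0.002, -0.013, -1.0]]
force: [-5.5, 4.0, 0.6]
finger_gap: 0.064
```

Run:
```python
from h import *
s=arm.read_camera("side");c=arm.read_camera("top")
crop(s["color"],210,110,330,210,6,"pics/s17.png")
crop(c["color"],310,120,410,220,6,"pics/t17.png")
```

```text
(no output)
```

View pics/s17.png

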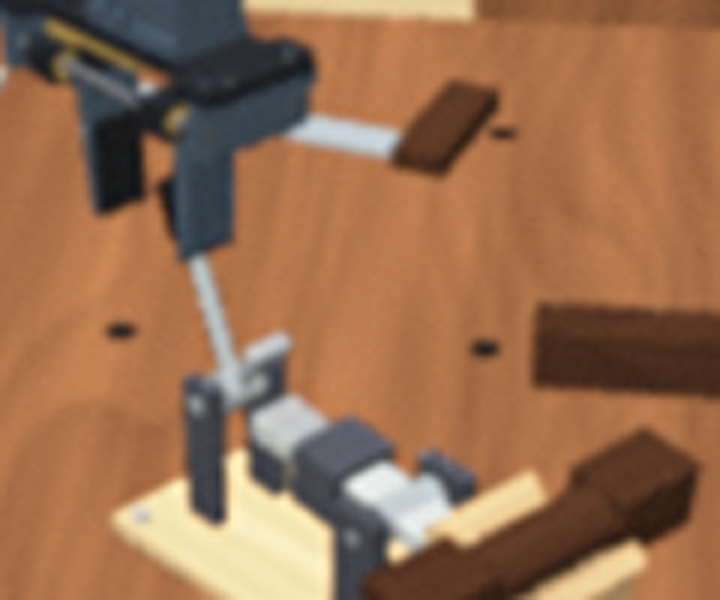

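The lever is at its stop: force rises and it no longer moves. I'll back off slightly and wait about 2.5 s for the beam to settle.

>>> apply_moves --plan '[[[0,-0.2,0],[-0.008,0.001,0],0.4],[[0,0,0],[0,0,0],0.4],[[0,0,0],[0,0,0],0.4],[[0,0,0],[0,0,0],0.4],[[0,0,0],[0,0,0],0.4]]'

```text
clock: 26.82
tcp_pos: [0.6815, -0.2843, 0.1351]
eef_rot: [[0.681, 0.732, 0.007], [0.732, -0.681, -0.006], [0.001, 0.009, -1.0]]
force: [0.9, 0.2, 0.1]
finger_gap: 0.0636
```

>>> apply_moves --plan '[[[0,0,0],[0,0,0],0.4],[[0,0,0],[0,0,0],0.4],[[0,0,0],[0,0,0],0.4],[[0,0,0],[0,0,0],0.4],[[0,0,0],[0,0,0],0.4]]'

```text
clock: 27.45
tcp_pos: [0.6817, -0.2845, 0.1348]
eef_rot: [[0.681, 0.732, 0.007], [0.732, -0.681, -0.006], [0.001, 0.009, -1.0]]
force: [-0.2, 1.1, 0.1]
finger_gap: 0.0642
```

```bash
python3 goal.py .6054 -.2142 .1345 -43
python3 - <<'E'
from h import *
s=arm.read_camera("side");cv2.imwrite("pics/a.png",s["color"])
E
```

```text
t 27.45 tcp [ 0.6817 -0.2845  0.1348] yaw -42.95 gap 0.0642 F [-0.2  1.1  0.1] J [-23.  35.  69.  -0.  75.  20.]
units shift [-0.018 -3.458 -0.021] turn [ 0.0058 -0.0004  0.0006]
```

>>> apply_moves --plan '[[[0,0,0],[0,0,0],0.4],[[0,0,0],[0,0,0],0.4],[[0,0,0],[0,0,0],0.4],[[0,0,0],[0,0,0],0.4],[[0,0,0],[0,0,0],0.4]]'

```text
clock: 28.12
tcp_pos: [0.6817, -0.2845, 0.1349]
eef_rot: [[0.681, 0.732, 0.007], [0.732, -0.681, -0.006], [0.001, 0.009, -1.0]]
force: [0.8, -0.9, -0.0]
finger_gap: 0.0637
```

>>> apply_moves --plan '[[[0,0,0],[0,0,0],0.4],[[0,0,0],[0,0,0],0.4],[[0,0,0],[0,0,0],0.4],[[0,0,0],[0,0,0],0.4],[[0,0,0],[0,0,0],0.4]]'

```text
clock: 28.75
tcp_pos: [0.6817, -0.2845, 0.1348]
eef_rot: [[0.681, 0.732, 0.007], [0.732, -0.681, -0.006], [0.001, 0.009, -1.0]]
force: [0.2, 0.6, 0.4]
finger_gap: 0.0639
```

Run:
```python
from h import *
s=arm.read_camera("side");b=s["color"];a=cv2.imread("pics/a.png")
print("diff in beam area",cv2.absdiff(a,b)[160:240,245:340].max())
crop(b,210,110,330,210,6,"pics/s18.png")
c=arm.read_camera("top");crop(c["color"],290,130,400,260,4.5,"pics/t18.png")
```

```text
diff in beam area 7
```

View pics/s18.png

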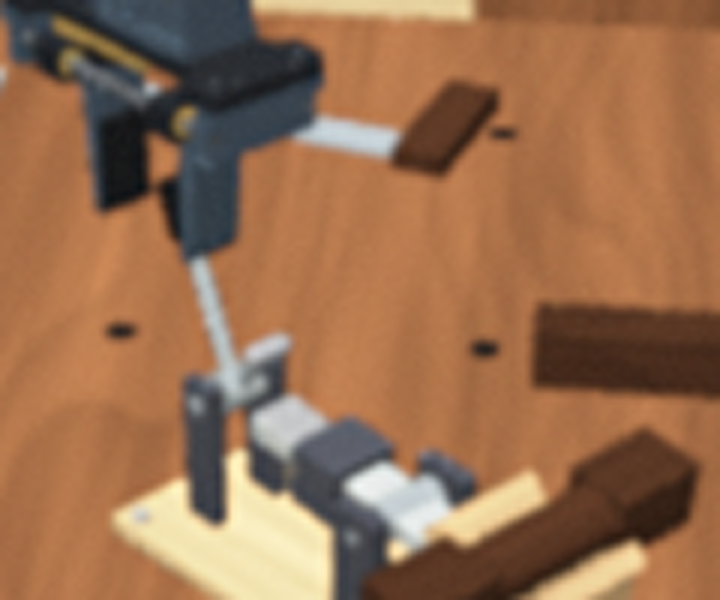

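View pics/t18.png

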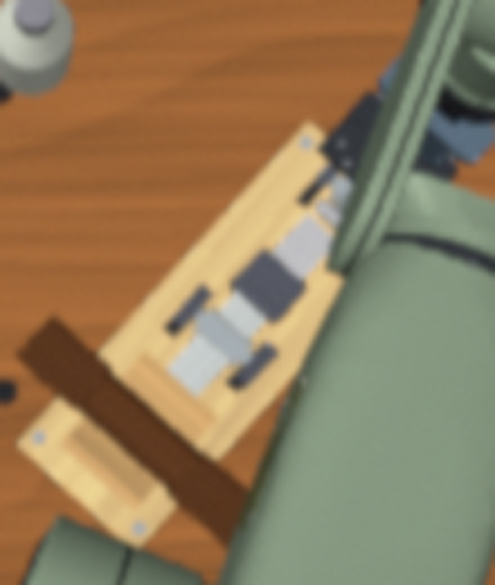

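Beam is sunk and motionless with the spindle seated. Now I swing the lever back with the other finger.

>>> apply_moves --plan '[[[0,-0.4,0],[0.006,0,0],0.4],[[0,-0.4,0],[0,0,0],0.4],[[0,-0.4,0],[0,0,0],0.4],[[0,-0.35,0],[0,0,0],0.4],[[0,-0.35,0],[0,0,0],0.4]]'

```text
clock: 29.48
tcp_pos: [0.6387, -0.2441, 0.1363]
eef_rot: [[0.681, 0.732, 0.004], [0.732, -0.681, -0.002], [0.002, 0.004, -1.0]]
force: [0.5, -0.2, 1.1]
finger_gap: 0.0639
```

>>> apply_moves --plan '[[[0,-0.3,0],[0,0,0],0.4],[[0,-0.3,0],[0,0,0],0.4],[[0,-0.3,0],[0,0,0],0.4],[[0,-0.3,0],[0,0,0],0.4]]'

```text
clock: 29.98
tcp_pos: [0.6103, -0.2178, 0.1361]
eef_rot: [[0.681, 0.732, 0.005], [0.732, -0.681, -0.002], [0.002, 0.004, -1.0]]
force: [1.9, -0.0, -0.9]
finger_gap: 0.064
```

```bash
python3 goal.py .5944 -.204 .1345 -43
python3 - <<'E'
from h import *
s=arm.read_camera("side");crop(s["color"],210,110,330,210,6,"pics/s19.png")
E
```

```text
t 29.98 tcp [ 0.6103 -0.2178  0.1361] yaw -42.94 gap 0.064 F [ 1.9 -0.  -0.9] J [-21.  26.  84.   0.  70.  22.]
units shift [-0.026 -0.701  0.051] turn [ 0.0028 -0.0012  0.0007]
```

View pics/s19.png

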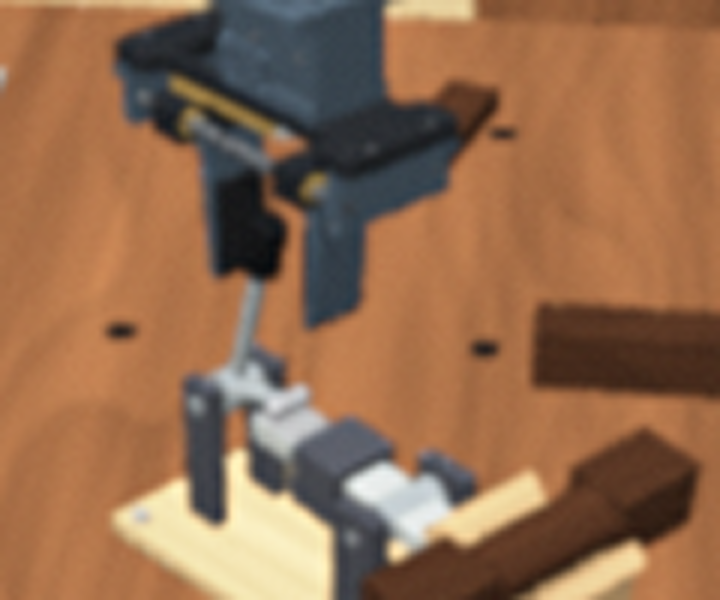

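>>> apply_moves --plan '[[[0,-0.15,0.02],[0,0,0],0.4],[[0,-0.12,0],[0,0,0],0.4],[[0,-0.12,0],[0,0,0],0.4]]'

```text
clock: 30.4
tcp_pos: [0.6, -0.2084, 0.1343]
eef_rot: [[0.681, 0.732, 0.002], [0.732, -0.681, -0.0], [0.001, 0.002, -1.0]]
force: [1.1, -1.6, -2.0]
finger_gap: 0.0644
```

>>> apply_moves --plan '[[[0,-0.1,0],[0,0,0],0.4],[[0,-0.08,0],[0,0,0],0.4]]'

```text
clock: 30.65
tcp_pos: [0.596, -0.2049, 0.1339]
eef_rot: [[0.681, 0.732, 0.002], [0.732, -0.681, -0.001], [0.001, 0.002, -1.0]]
force: [3.5, -3.3, -3.5]
finger_gap: 0.0642
```

>>> apply_moves --plan '[[[0,-0.06,0],[0,0,0],0.4]]'

```text
clock: 30.78
tcp_pos: [0.5959, -0.2047, 0.1339]
eef_rot: [[0.681, 0.732, 0.005], [0.732, -0.681, -0.003], [0.001, 0.006, -1.0]]
force: [5.4, -5.1, -3.7]
finger_gap: 0.0639
```

```bash
python3 goal.py .5944 -.204 .1345 -43
python3 - <<'E'
from h import *
s=arm.read_camera("side");crop(s["color"],210,110,330,210,6,"pics/s20.png")
E
```

```text
t 30.77 tcp [ 0.5959 -0.2047  0.1339] yaw -42.92 gap 0.0639 F [ 5.4 -5.1 -3.7] J [-20.  25.  87.  -0.  68.  23.]
units shift [-0.015 -0.053 -0.021] turn [ 0.0037 -0.0006  0.0009]
```

View pics/s20.png

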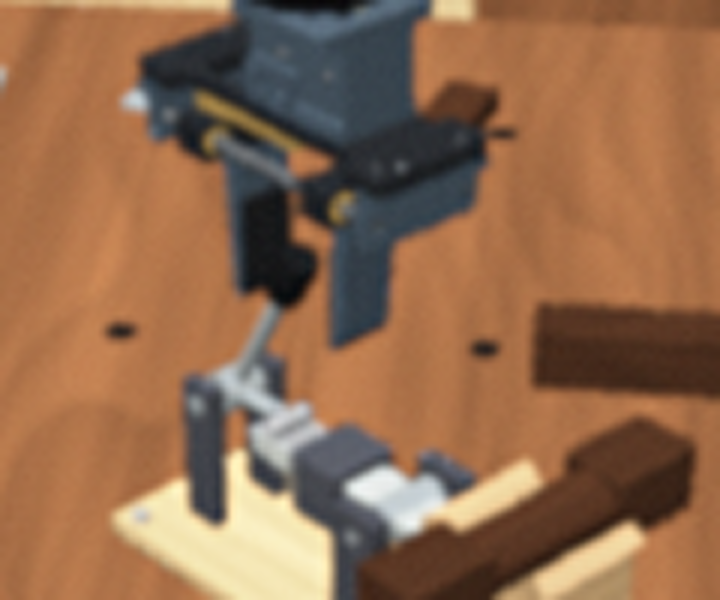

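The lever looks home and the beam level, with the stop felt at 7.5 N. One more small push, then clear off.

>>> apply_moves --plan '[[[0,-0.08,0],[0,0,0],0.4]]'

```text
clock: 30.95
tcp_pos: [0.5959, -0.2048, 0.1337]
eef_rot: [[0.681, 0.732, 0.009], [0.732, -0.681, -0.007], [0.001, 0.011, -1.0]]
force: [6.6, -6.7, -6.5]
finger_gap: 0.0638
```

>>> apply_moves --plan '[[[0,0.5,0],[0.004,0,0],0.4],[[0,0,-0.4],[0,0,0],0.4],[[0,0,-0.6],[0,0,0],0.4],[[0,0,-0.8],[0,0,0],0.4],[[0,0,-0.8],[0,0,0],0.4]]'

```text
clock: 31.58
tcp_pos: [0.6023, -0.2113, 0.2149]
eef_rot: [[0.681, 0.732, -0.005], [0.732, -0.681, 0.004], [-0.0, -0.007, -1.0]]
force: [0.5, 0.2, -1.0]
finger_gap: 0.0637
```

>>> apply_moves --plan '[[[0,0,-0.8],[0,0,0],0.4],[[0,0,-0.8],[0,0,0],0.4],[[0,0,0],[0,0,0],0.4]]'

```text
clock: 31.95
tcp_pos: [0.6009, -0.2092, 0.27]
eef_rot: [[0.68, 0.733, -0.001], [0.733, -0.68, 0.005], [0.003, -0.004, -1.0]]
force: [-0.6, -1.0, 0.8]
finger_gap: 0.064
```

```bash
python3 goal.py .6054 -.2142 .25 -43
python3 - <<'E'
from h import *
s=arm.read_camera("side");c=arm.read_camera("top")
crop(s["color"],210,110,330,210,6,"pics/s21.png")
a=cv2.imread("pics/s14.png");b=cv2.imread("pics/s21.png")
d=cv2.absdiff(a,b);print("diff spindle/beam",d[380:,250:].max(),"lever",d[240:380,190:330].max())
cv2.imwrite("pics/s21full.png",s["color"]);cv2.imwrite("pics/t21full.png",c["color"])
E
```

```text
t 31.95 tcp [ 0.6009 -0.2092  0.27  ] yaw -42.88 gap 0.064 F [-0.6 -1.   0.8] J [-20.  22.  72.   0.  86.  22.]
units shift [-0.021  0.225  0.665] turn [-0.0026 -0.0017  0.0014]
diff spindle/beam 35 lever 27
```

View pics/s21.png

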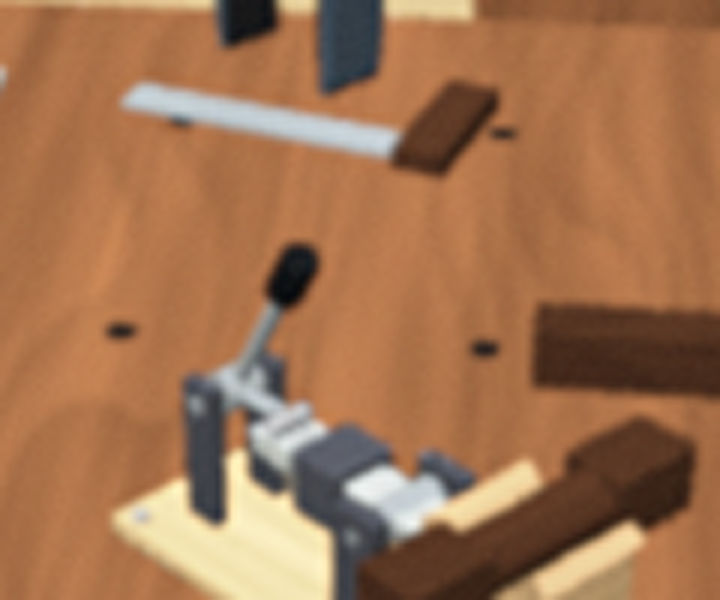

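View pics/s21full.png

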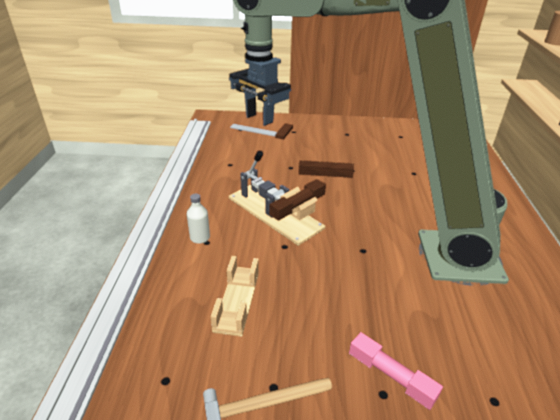

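The lever grip, beam and spindle are back at their pre-weighing pixels, and the bystanders look unmoved. Handing in.

Run:
```python
from workcell import arm
print(arm.close_job())
```

```text
the job is handed in; nothing more can be done
None
```

I completed the full weighing sequence and handed the job in at about 32 s of the 72 s allowed. No verdict was reported.

**What I did**
- I lifted the spindle out of the rack by its round middle, laid it on the bench clear of the rack and let go.
- I took it again by a square end, seated it in the V-block with the beam arrested, and let go.
- I pushed the lever to its far stop. The beam sank, and side pictures over a second apart showed it no longer moving.
- I pushed the lever back to its home stop and moved the arm well clear.

**Last checks**
- After release in the V-block, before the weighing, both cameras put the spindle within about 2 mm of the seat along and across the groove.
- After the weighing, the lever, beam and spindle matched the earlier side picture by eye. A pixel comparison showed only edge-level differences, at most 35 of 255. I did not measure the spindle's position again at the end.
- The blank, glue bottle and hammer look unmoved in the side picture.

**What failed or disagreed**
- **First grasp:** I lifted before the fingers had closed, so they shut on nothing and the spindle stayed in the rack.
- **Fingertip position:** touching the spindle top showed the real fingertips end about 30 mm short of the reported TCP. I allowed for that from then on.
- **Bench contact:** while going down for the square end, the fingertips briefly pressed the bench at about 60 N. That is below the 120 N wrist limit. The 40 N limit covers the arm and gripper body, and I assumed it does not apply to the fingertips.
- **Calibration:** the cameras and the robot's own position readings differed by 2 to 5 mm, so I made the final seating by contact force.

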